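Set up the magnetic screening demonstration on the bench rail

TASK

Set up the bench rail for the magnetic screening demonstration: from the rail's open end slide on the iron-screen carrier until it stands right up against the compass stand, without ramming it, and slide on the magnet carrier so that it sits centred on the rail's red line with its red pole facing the compass. Leave both carriers let go, leave the two iron horseshoes and the wand stand where they are, and do not bump the compass stand with the gripper.

Things in the scene. Friction and masses are not known exactly. Their poses are not given: they have to be found in the camera images.
- rail: Dark T-section bench rail, fixed. Origin: centre of its underside on the counter; x along it, y across, z up; same both ways round. Lies along world y within 11 degrees. Foot flange 300 long (x), 90 wide, 10 high, white ticks every 20 mm. Web 20 wide. Head 44 wide, 8 thick, underside 44 and top 52 above the counter, 172 to each end, overhanging the foot by 22.
- red_line (a point): Mid-length of the rail (its x = 0), on top of the head, 52 mm above the counter: here one red line, 4 wide, crosses the head and the foot flange. The head's ends are half rounds of radius 22 seen from above, which guide a carrier on.
- compass: Compass stand, fixed, closing one end of the rail (either end; the other is open): grey round drum, radius 40, 68 high, on it a chrome pillar with clamp knobs and a brass compass of radius 36, top 104 high. Origin: centre of its underside, on the rail's x axis, 214 mm from the rail's origin, so the drum stands 2 mm beyond the head; a carrier pushed home meets the drum's side.
- screen: Iron-screen carrier, loose, 0.5 kg (20 % either way): green saddle 60 long (x, along its channel), 64 wide (y), 28 high, carrying an upright dark iron plate. Origin: centre of its underside; same both ways round. Starts upright on the counter in any of four places between robot and rail. No clamp: it slides with ordinary friction. White index lines at mid-length.
- screen_grip (a point): Middle of the top edge of the iron plate, 108 mm above the carrier's origin. The plate stands across the saddle at mid-length: 8 thick (along the carrier's x), 80 wide (y), from 28 to 108 above the origin; at its foot (up to 40) two brackets make it 20 thick. Take it here from above, closing along x.
- screen_channel (a point): Centre of the ceiling of the carrier's channel, 18 mm above its origin: the face that rides on the rail's head. Channel 48 wide inside; at the bottom two lips 7 high leave a slot 28 wide. So on the rail there is 2 mm play to each side and 3 mm up and down, and the carrier's origin is 34 mm above the counter (37 if lifted against the lips). The magnet carrier is the same.
- magnet: Magnet carrier, loose, 0.5 kg (20 % either way): the same green saddle but 80 long (x), 64 wide, 28 high, carrying a red and blue ceramic block magnet. Origin: centre of its underside; x along the channel towards the red pole. Starts upright on the counter in another of the four places. Its pull on other things is too weak to notice.
- magnet_grip (a point): Middle of the top of the magnet, 70 mm above the magnet carrier's origin. The block is 76 long (carrier's x), 30 wide (y), 30 high (40 to 70 above the origin), red over its +x half, blue over its -x half, on a pedestal 22 wide and 12 high. Take it here from above, closing along y.
- red_pole (a point): Centre of the red end face of the magnet, 38 mm in +x and 55 mm above the magnet carrier's origin.
- horseshoe_a: U-shaped iron horseshoe keeper lying flat, 67 long, 74 wide, 16 thick, loose; a bystander in one of the four places. Origin: on its underside at the centre of its bow; its legs point to +x (37 mm behind, 30 mm ahead of the origin).
- horseshoe_b: The other iron horseshoe keeper, the same, lying flat on the counter just beyond the rail's open end, origin 214 mm from the rail's origin; carriers pass above it (16 high) to enter the rail.
- wand_stand: Wooden block 66 x 60, 36 high, with a red and a blue plastic magnet wand standing in it up to 185 mm above the counter; loose, a bystander in one of the four places. Origin: centre of its underside; the wands stand 15 mm either side of it along x and are 30 wide along y.
There are look-alikes about, which are no part of the job. What is shaped like the magnet but orange is not meant.

How it is judged:
On the way, in this order (a step that is already met when the one before it is completed fails the run):
1. the iron-screen carrier is threaded on the rail (x of screen in the frame of rail between -0.15 and 0.15 m and y of screen in the frame of rail between -0.004 and 0.004 m and z of screen in the frame of rail between 0.031 and 0.039 m and angle between the x axis of screen and the x axis of rail, either way round below 0.08 rad), for 0.2 s.
2. the magnet carrier is threaded on the rail behind it (x of magnet in the frame of rail between -0.15 and 0.15 m and y of magnet in the frame of rail between -0.004 and 0.004 m and z of magnet in the frame of rail between 0.031 and 0.039 m and angle between the x axis of magnet and the x axis of rail, either way round below 0.08 rad), for 0.2 s.
At the end, for the whole second after the job is handed in: Both carriers ride on the rail, let go and at rest: the iron-screen carrier with its saddle within 5 mm of the compass stand's drum, the magnet carrier centred within 6 mm of the rail's red mid-length line with its red pole towards the compass (all of step 1 and all of step 2 and horizontal distance between screen and compass below 0.075 m and x of magnet in the frame of rail between -0.006 and 0.006 m and horizontal distance between red_pole and compass below 0.2 m and linear speed of each of screen, magnet below 0.02 m/s); the robot touches nothing.
It fails at once if an iron horseshoe was moved more than 20 mm (distance of any of horseshoe_a, horseshoe_b from where it was at the start of the episode above 0.02 m).
It fails at once if the wand stand was moved more than 20 mm or tipped (distance of wand_stand from where it was at the start of the episode above 0.02 m or angle between wand_stand's own z axis and vertical above 0.2 rad).
It fails at once if the gripper or arm bumped the compass stand (over 3 N) (contact force between any of the fingers, the arm and compass above 3 N).
It fails at once if the compass stand was rammed by a carrier (over 40 N) (contact force between any of screen, magnet and compass above 40 N).
It also fails if it takes over 72 s, if anything falls off the work surface, if the arm or the gripper's body presses on something with over 40 N, if the wrist force passes 120 N, or if a joint passes its speed limit or range.

ROBOT

A 7-joint arm with a two-finger parallel gripper is mounted at the origin on the work surface. World frame = base frame: x ahead of the robot, y to its left, z up, the work surface at z = 0. Lengths are in m, angles in rad, forces in N, time in s.
With the tool pointing down it reaches from about 0.425 to 0.925 m from the base axis. Payload 6.8 kg.
Tool frame: the origin (TCP) lies on the front face of the gripper's body, between the roots of the fingers; the fingertips stand 73 mm ahead of it and the grasp point (between the pads) lies 54 mm ahead of it; z points along the fingers, y is the line along which they close (so a half turn about z gives the same grasp; the last joint's range is limited). The gripper opens to 85 mm and grips with 20 to 120 N. Pads are 22 mm wide; open, the fingers measure 114 mm over their backs; the gripper's body (76 mm by 85 mm) begins 54 mm behind the grasp point. The pads swing forward as they close: fully open they stand 13 mm farther back than shut.
Start: joints at [1.083, 0.477, 0.022, 1.555, -0.011, 1.109, -0.083], TCP at [0.25, -0.627, 0.304] pointing down, gripper open.
Joint ranges: [-2.96, 2.96], [-0.34, 2.1], [-1.41, 1.46], [0.24, 2.44], [-1.37, 4.51], [0.17, 1.92], [-2.96, 2.96]. Speed limits (rad/s): [2.39, 2.39, 3.14, 3.14, 3.14, 3.14, 3.14].

INTERFACE

Orientations are given as a unit quaternion [w, x, y, z].
In Python, from station import bot, optics gives the robot as it stands.
- The arm moves only by the tool drive_tool, never from a script. Its argument "deltas" is a list of rows, each an object with "gripper": the closure in counts, from 0 (fully open) to 255 (shut); "offset": the shift along the tool's x, y, z in units of 1000 mm (1.0 is 1000 mm), a list of three; "angular": the turn, a rotation vector about the tool's x, y, z in units of 45 degrees (1.0 is 45 degrees), a list of three. In form: [{"gripper": gripper, "offset": [dx, dy, dz], "angular": [rx, ry, rz]}, ...]. A call has 1 to 5 rows; each row is the pose to reach, as a shift and turn from the pose commanded when the call began, along the tool's axes at that moment; what a row does not reach only later rows make up. A row lasts 1/10 s, in which the tool goes at most 50 mm and 8.59 degrees, less where a joint would pass 70% of its speed; a pose out of reach is approached as far as the arm can. A call with a number of a shift or a turn outside -1 to 1 is refused whole. A call with a gripper value outside its range is refused whole. The fingers move at their own pace and stop on an object; "grip_force" is the grip in N (left out, the last holds). Time passes only in rows, so rows that repeat a pose let the fingers close. It gives the time, the measured TCP pose, the force, the opening and the grip force at its end, in the units of the state.
- bot.get_obs(): the state, without advancing time (a new reading comes with each control period).
- optics.read_camera(name): name is "side" or "top"; returns the picture (420x560x3 uint8, blue, green, red); there is no depth.
- optics.camera_model(name): a dict with "fx", "fy", "cx", "cy" (pixels), "dist" ([k1, k2, p1, p2, k3] as OpenCV has them; the pictures are not rectified), "cam_to_world" (4x4, takes a point from camera to world coordinates). Camera axes: x right, y up, looking along -z (the intrinsics and any distortion apply to the point x, -y, -z); pixel columns grow to the right and rows downward; lengths in m; the calibration is good to about 2 mm. A picture is of the moment at which its call begins. camera_model takes no time and is no camera call.
- bot.hand_in(): hands the job in; it is judged then, once.
The state is a dict: "t": time; "q": joint angles; "joint_vel": joint speeds; "joint_torque": joint torques, N m; "eef_pos": TCP position; "tool_rot": TCP orientation; "contact_force": force on the tool from outside, world axes, zero at the start; "torque": the same for the moment, N m; "gripper_width": opening from 0.0 (shut) to 1.0 (fully open); "grasp_force": force on a finger pad.
Only numpy, scipy, OpenCV 4.12 (cv2) and the standard library are available. Lean on these libraries where they do the work, as an engineer would, in place of code of your own. Each camera call takes 0.05 s, during which the arm holds its last target. There are 200 camera calls.

## Working session

There is one attempt and no reset: what is moved stays moved. The work goes in short steps, Python scripts to look and compute and a tool call to move; the robot and the scene stay as the last step left them, time stands still between calls to the robot, and variables do not carry over. Pictures are saved under pics/ and viewed, at most 10 in all, crops included, and the job is handed in when it is done.

Besides the shell and the picture viewer there is one more tool, called after "Request:" as name(argument=value, ...) on one line, values as JSON. drive_tool: Moves the arm, as the interface text tells. Its arguments: {"type":"object","properties":{"deltas":{"type":"array"},"grip_force":{"type":"number"}},"required":["deltas"]}

```bash
ls; mkdir -p pics; python3 - <<'E'
from station import bot, optics
import cv2
for n in ("top","side"):
    im=optics.read_camera(n); cv2.imwrite(f"pics/{n}0.png",im)
    m=optics.camera_model(n); print(n,m)
o=bot.get_obs(); print(o)
E
```

```text
pics
top {'fx': 382.6510775940231, 'fy': 382.6510775940231, 'cx': 281.6090803424098, 'cy': 213.20692517654086, 'dist': array([-0.04069279,  0.        ,  0.        ,  0.        ,  0.        ]), 'cam_to_world': array([[-0.03450954,  0.97851052, -0.20328862,  0.30296268],
       [-0.99940348, -0.03351629,  0.00832763,  0.01109498],
       [ 0.00133519,  0.20345473,  0.97908344,  1.0141216 ],
       [ 0.        ,  0.        ,  0.        ,  1.        ]])}
side {'fx': 483.7304468560211, 'fy': 483.7304468560211, 'cx': 277.0244957802453, 'cy': 216.0283005218694, 'dist': array([-0.11176931,  0.        ,  0.        ,  0.        ,  0.        ]), 'cam_to_world': array([[-0.90136976,  0.30260262, -0.3097809 ,  0.18083712],
       [-0.43304847, -0.62777172,  0.64681659,  0.71151037],
       [ 0.00125671,  0.71717106,  0.69689604,  0.83839809],
       [ 0.        ,  0.        ,  0.        ,  1.        ]])}
{'t': 0.1, 'q': array([ 1.08287677,  0.47774455,  0.0224015 ,  1.55637973, -0.01149013,
        1.1092854 , -0.0831278 ]), 'joint_vel': array([ 0.00124176, -0.00121848, -0.00068393, -0.00294472, -0.00102351,
       -0.00112082, -0.00019628]), 'joint_torque': array([ 3.55547956e-03, -5.97758853e+01,  1.61294281e+00, -2.81954759e+01,
        1.26905070e-02,  5.05031276e-03,  3.21856044e-05]), 'eef_pos': array([ 0.25006414, -0.6265163 ,  0.30299433]), 'tool_rot': array([-8.10133480e-04,  9.82026200e-01,  1.88742761e-01, -2.37058617e-04]), 'contact_force': array([ 0.49631287,  0.83864618, -0.66405648]), 'torque': array([-0.00152727, -0.05005485,  0.02509567]), 'grasp_force': 0.0, 'gripper_width': 0.9966141477916799}
```

View pics/top0.png

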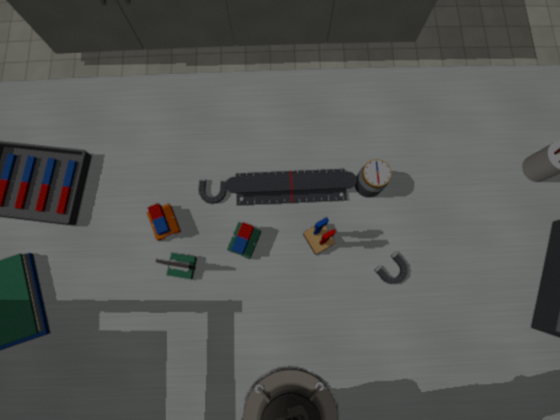

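View pics/side0.png

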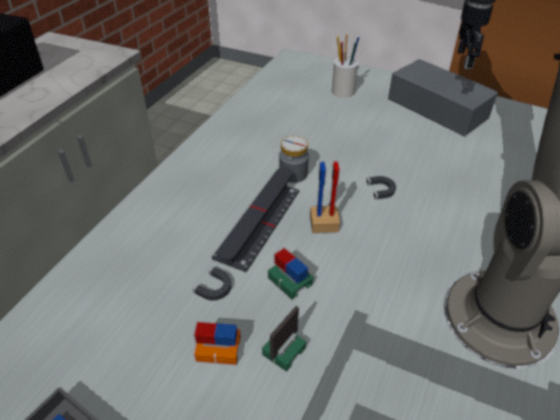

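Possible targets: the magnet is the green-saddled block at top px (244,239). Look-alikes are the orange one at (162,222) and the loose bars in the tray at (35,185). The screen is the plate on a green saddle at (180,264); the green book at (20,300) is the look-alike. The compass is at the -y end (375,175) and the open end is at (230,185). Next I'll check this in a close crop and measure.

```bash
cat > h.py <<'E'
import numpy as np, cv2
from station import bot, optics
def ray(n,px):
    m=optics.camera_model(n); K=np.array([[m['fx'],0,m['cx']],[0,m['fy'],m['cy']],[0,0,1]])
    u=cv2.undistortPoints(np.array(px,float).reshape(-1,1,2),K,m['dist']).reshape(-1,2)
    T=m['cam_to_world']; d=np.c_[u[:,0],-u[:,1],-np.ones(len(u))]@T[:3,:3].T
    return T[:3,3],d
def plane(n,px,z):
    o,d=ray(n,px); return o+d*((z-o[2])/d[:,2])[:,None]
def masks(im):
    h=cv2.cvtColor(im,cv2.COLOR_BGR2HSV); H,S,V=cv2.split(h)
    return dict(red=((H<6)|(H>174))&(S>140)&(V>60), blue=(H>105)&(H<125)&(S>140)&(V>60), green=(H>60)&(H<90)&(S>90)&(V>30), dark=(V<75)&(S<90))
def tool():
    from scipy.spatial.transform import Rotation as R
    o=bot.get_obs(); q=o['tool_rot']; r=R.from_quat([q[1],q[2],q[3],q[0]])
    return o,r
E
python3 - <<'E'
from h import *
im=cv2.imread('pics/top0.png'); c=im[145:285,140:400]
c=cv2.convertScaleAbs(cv2.resize(c,None,fx=3,fy=3,interpolation=cv2.INTER_CUBIC),alpha=1.8)
cv2.imwrite('pics/top0c.png',c)
M=masks(im)
for k,z in (('red',.07),('blue',.07),('green',.028)):
    n,l,s,ce=cv2.connectedComponentsWithStats(M[k].astype(np.uint8))
    for i in range(1,n):
        if s[i,4]>25 and 140<ce[i][0]<400:
            r=cv2.minAreaRect(np.argwhere(l==i)[:,::-1].astype(np.float32))
            print(k,s[i],ce[i].round(1),plane('top',[ce[i]],z)[0].round(3), cv2.boxPoints(r).round(1).tolist())
E
```

```text
red [289 172   4  18  38] [290.8 180.3] [ 0.584 -0.024  0.07 ] [[288.8999938964844, 172.0], [290.8999938964844, 171.8000030517578], [292.79998779296875, 188.89999389648438], [290.79998779296875, 189.10000610351562]]
red [148 204  15  16 146] [155.  210.9] [0.516 0.323 0.07 ] [[147.39999389648438, 206.8000030517578], [158.10000610351562, 202.8000030517578], [162.60000610351562, 215.0], [152.0, 219.0]]
red [237 223  16  16 161] [245.  230.3] [0.458 0.096 0.07 ] [[236.89999389648438, 234.10000610351562], [242.3000030517578, 221.6999969482422], [253.10000610351562, 226.3000030517578], [247.8000030517578, 238.8000030517578]]
red [321 229  15  15  80] [328.  234.5] [ 0.441 -0.111  0.07 ] [[317.70001220703125, 238.5], [332.6000061035156, 227.6999969482422], [335.8999938964844, 232.1999969482422], [321.0, 243.0]]
blue [153 217  15  17 153] [160.2 225. ] [0.479 0.309 0.07 ] [[152.6999969482422, 220.5], [162.89999389648438, 216.6999969482422], [167.8000030517578, 229.6999969482422], [157.60000610351562, 233.5]]
blue [316 218  12   9  57] [321.7 222.3] [ 0.472 -0.097  0.07 ] [[314.6000061035156
[... 392 characters left out ...]
.6999969482422, 222.5], [240.1999969482422, 223.5], [230.0, 250.0]]
green [243 229  17  29 204] [251.4 243.2] [0.431 0.084 0.028] [[242.60000610351562, 255.0], [253.89999389648438, 227.89999389648438], [260.6000061035156, 230.6999969482422], [249.3000030517578, 257.79998779296875]]
green [171 254  25  12 150] [183.5 258.1] [0.398 0.259 0.028] [[170.39999389648438, 257.79998779296875], [173.0, 250.0], [195.1999969482422, 257.3999938964844], [192.60000610351562, 265.20001220703125]]
green [167 268  26  10 158] [180.3 273. ] [0.36  0.267 0.028] [[166.89999389648438, 276.29998779296875], [167.1999969482422, 267.8999938964844], [192.3000030517578, 269.0], [191.89999389648438, 277.29998779296875]]
```

View pics/top0c.png

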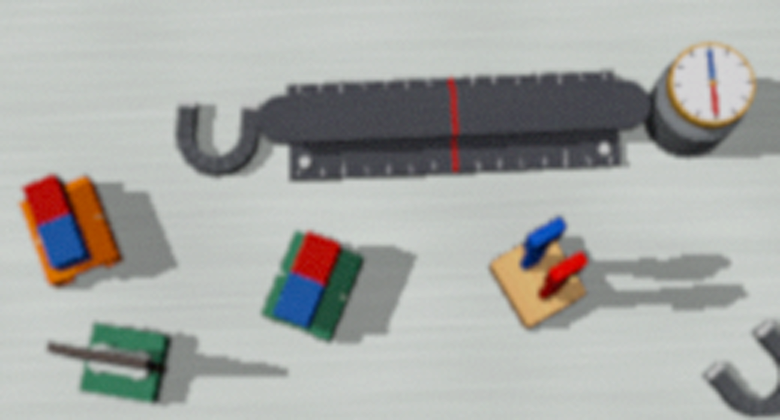

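The crop confirms the choice. The green-saddled magnet is at (243,237) with its red end pointing up-right in the image. The screen plate's top edge runs from about (156,260) to (190,265). The rail head's tips are at about (225,184) and (357,179), and the compass drum is at the right.

```bash
python3 - <<'E'
from h import *
im=cv2.imread('pics/top0.png'); g=cv2.cvtColor(im,cv2.COLOR_BGR2GRAY).astype(float)
def edges(c,r0,r1,th=72):
    col=g[r0:r1,c]; b=col<th; i=np.flatnonzero(b)
    if len(i)==0: return None
    f=lambda a,bb:a+(col[a]-th)/(col[a]-col[bb])
    a,e=i[0],i[-1]
    return r0+f(a-1,a), r0+ (e+ (th-col[e])/(col[e+1]-col[e]))
print('bg',g[190:200,232].round(), g[160:205,300].astype(int).tolist())
for c in list(range(225,238))+list(range(344,360)):
    e=edges(c,166,202)
    if e:
        U=plane('top',[(c,e[0])],.052)[0]; L=plane('top',[(c,e[1])],.044)[0]
        print(c,np.round(e,1),U[:2].round(4),L[:2].round(4))
s=cv2.imread('pics/side0.png')
M=masks(s)
n,l,st,ce=cv2.connectedComponentsWithStats(M['red'].astype(np.uint8))
for i in range(1,n):
    if st[i,4]>8: print('side red',st[i],ce[i].round(1))
p=plane('top',[(140+x/3,145+y/3) for x,y in ((49,346),(149,361),(453,110))],.108); print('plate',p[:2],'mid',p[:2].mean(0)); 
print('redline',plane('top',[(291,181.5)],.052))
# magnet top corners
q=plane('top',[(140+x/3,145+y/3) for x,y in ((312,233),(341,242),(273,313),(305,326))],.07); print(q)
# saddle corners of screen
print(plane('top',[(140+x/3,145+y/3) for x,y in ((95,322),(170,333),(157,402),(80,390))],.028))
E
```

```text
bg [ 40.  40.  52.  85. 109. 112. 112. 113. 111. 111.] [109, 110, 110, 110, 109, 109, 110, 110, 108, 97, 70, 44, 37, 40, 41, 41, 41, 41, 40, 41, 41, 39, 41, 40, 40, 39, 39, 39, 38, 34, 23, 24, 25, 24, 32, 37, 41, 41, 42, 49, 52, 52, 74, 105, 110]
225 [181.  197.4] [0.5939 0.148 ] [0.5516 0.1493]
226 [180.1 195.8] [0.5961 0.1453] [0.556  0.1466]
227 [179.4 193. ] [0.5981 0.1427] [0.5633 0.144 ]
228 [178.6 192.2] [0.6    0.1401] [0.5655 0.1413]
229 [177.8 192.8] [0.6021 0.1374] [0.5638 0.1387]
230 [177.2 192.8] [0.6036 0.1348] [0.5635 0.1361]
231 [176.9 192.6] [0.6045 0.1322] [0.5639 0.1335]
232 [176.6 192.6] [0.6051 0.1296] [0.5639 0.1309]
233 [176.5 192.7] [0.6054 0.1269] [0.5635 0.1282]
234 [176.3 192.8] [0.6057 0.1243] [0.5634 0.1256]
235 [175.5 192.9] [0.6078 0.1217] [0.5629 0.123 ]
236 [173.3 193.9] [0.6139 0.119 ] [0.5601 0.1204]Traceback (most recent call last):
  File "<stdin>", line 11, in <module>
  File "<stdin>", line 8, in edges
IndexError: index 36 is out of bounds for axis 0 with size 36
```

```bash
python3 - <<'E'
from h import *
s=cv2.imread('pics/side0.png')[120:370,190:390]
cv2.imwrite('pics/side0c.png',cv2.convertScaleAbs(cv2.resize(s,(480,600),interpolation=cv2.INTER_CUBIC),alpha=1.6))
E
```

```text
(no output)
```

View pics/side0c.png

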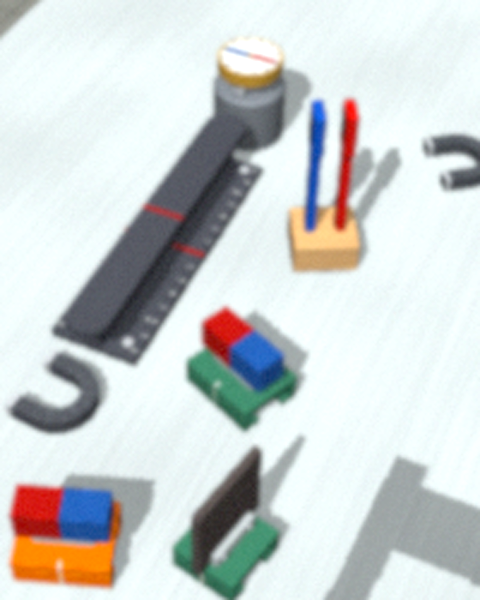

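The side view agrees: the compass is at the far end, and the open end is near with a horseshoe lying before it. I'll finish the numbers.

```bash
python3 - <<'E'
from h import *
im=cv2.imread('pics/top0.png'); g=cv2.cvtColor(im,cv2.COLOR_BGR2GRAY).astype(float)
P=[]
for c in range(244,340):
    if 286<c<296: continue
    col=g[184:196,c]; d=np.diff(col); i=int(np.argmin(d[:8])); P.append((c,184+i+.5))
P=np.array(P); 
k=np.polyfit(P[:,0],P[:,1],1); 
for _ in range(3):
    r=P[:,1]-np.polyval(k,P[:,0]); P=P[abs(r)<1.5]; k=np.polyfit(P[:,0],P[:,1],1)
print(len(P),k)
W=plane('top',[(c,np.polyval(k,c)) for c in (232,244,291,340)],.045); print('front edge',W[:,:2].round(4), 'yaw', np.degrees(np.arctan2(W[0,0]-W[3,0],W[0,1]-W[3,1])))
p=plane('top',[(140+x/3,145+y/3) for x,y in ((49,346),(149,361))],.108); print('plate',p[:,:2].round(4),p.mean(0)); 
print('redline',plane('top',[(291,181)],.052)[0])
print('magnet',plane('top',[(140+x/3,145+y/3) for x,y in ((312,233),(341,242),(273,313),(305,326))],.07)[:,:2].round(4).tolist())
print('saddle',plane('top',[(140+x/3,145+y/3) for x,y in ((95,322),(170,333),(157,402),(80,390))],.028)[:,:2].round(4).tolist())
sc=lambda x,y:(190+x/2.4,120+y/2.4)
print('side: redline',plane('side',[sc(163,212)],.052)[0],'plate',plane('side',[sc(198,525),sc(259,449)],.108)[:,:2].tolist())
print('side head ends',plane('side',[sc(88,330),sc(231,122)],.052)[:,:2].tolist())
print('side magnet',plane('side',[sc(220,309),sc(204,322),sc(266,384),sc(282,350)],.07)[:,:2].tolist())
E
```

```text
87 [-4.62920656e-02  2.03054003e+02]
front edge [[ 0.5645  0.1307]
 [ 0.5649  0.0993]
 [ 0.5665 -0.0239]
 [ 0.5684 -0.1529]] yaw -0.7887857635043671
plate [[0.3873 0.3039]
 [0.373  0.2244]] [0.38017322 0.26417009 0.108     ]
redline [ 0.58784845 -0.02459674  0.052     ]
magnet [[0.478, 0.0982], [0.4695, 0.0741], [0.4121, 0.1313], [0.4005, 0.1051]]
saddle [[0.4142, 0.2904], [0.4026, 0.2254], [0.3443, 0.2361], [0.3565, 0.3021]]
side: redline [ 0.58257114 -0.02230402  0.052     ] plate [[0.3807718321974226, 0.31129121279918615], [0.36816059170171583, 0.23160455633497057]]
side head ends [[0.5724740094776397, 0.14375680655610035], [0.5814963915938898, -0.1797719407832543]]
side magnet [[0.4701336530578566, 0.08426794913734448], [0.4762522988014266, 0.10425047262213094], [0.3993651210677275, 0.143891931788371], [0.4018464069410125, 0.1039894090595207]]
```

Estimates (world frame):

| Item | Position (m) | Yaw |
|---|---|---|
| Rail mid | (0.588, -0.024) | axis towards compass (0.014, -1) |
| Screen | (0.379, 0.265) | -10° |
| Magnet | (0.440, 0.102) | -24° |

Moving towards the screen along an outer arc.

Request:
drive_tool(deltas=[{"gripper":0,"offset":[0.04,-0.019,0],"angular":[0,0,0]},{"gripper":0,"offset":[0.08,-0.038,0],"angular":[0,0,0]},{"gripper":0,"offset":[0.12,-0.057,0],"angular":[0,0,0]},{"gripper":0,"offset":[0.16,-0.076,0],"angular":[0,0,0]},{"gripper":0,"offset":[0.2,-0.095,0],"angular":[0,0,0]}], grip_force=60)

```text
t: 0.6
eef_pos: [0.4016, -0.4629, 0.3036]
tool_rot: [-0.0, 0.982, 0.189, -0.0]
contact_force: [0.0, -1.0, -0.4]
gripper_width: 0.999
grasp_force: 0.0
```

Request:
drive_tool(deltas=[{"gripper":0,"offset":[0.04,-0.019,0],"angular":[0,0,-0.17]},{"gripper":0,"offset":[0.08,-0.038,0],"angular":[0,0,-0.34]},{"gripper":0,"offset":[0.12,-0.057,0],"angular":[0,0,-0.51]},{"gripper":0,"offset":[0.16,-0.076,0],"angular":[0,0,-0.68]},{"gripper":0,"offset":[0.2,-0.095,0],"angular":[0,0,-0.85]}])

```text
t: 1.1
eef_pos: [0.5521, -0.3007, 0.3036]
tool_rot: [-0.0, 0.865, 0.502, -0.0]
contact_force: [0.5, -0.9, 0.2]
gripper_width: 1.005
grasp_force: 0.0
```

```bash
cat >> h.py <<'E'
def to(*targets):
    "targets (x,y,z,yaw of tool y axis, deg): tool-frame shift / turn (x45deg) of each leg, from where the last ends"
    o,r=tool(); p=o['eef_pos']; y=r.apply([0,1,0]); a=np.degrees(np.arctan2(y[1],y[0])); z=r.apply([0,0,1])
    print('t',round(o['t'],2),'pos',p.round(4),'yaw_y',round(a,2),'z',z.round(3),'q',o['q'].round(2),'F',o['contact_force'].round(1),'w',round(o['gripper_width'],3),'gf',round(o['grasp_force'],1))
    for t in targets:
        d=np.array(t[:3])-p; w=np.radians(a); ty=np.array([np.cos(w),np.sin(w),0]); tx=np.array([-np.sin(w),np.cos(w),0])
        da=(t[3]-a+180)%360-180
        print('->',t,'shift',np.round([d@tx,d@ty,-d[2]],4),'turn',round(-da/45,3),'rows',round(max(np.linalg.norm(d)/.045,abs(da)/8),1)); p=np.array(t[:3]);a=t[3]
E
python3 -c "
from h import *
to((.52,-.05,.303,-10.2),(.46,.15,.303,-10.2),(.379,.265,.22,-10.2))"
```

```text
t 1.1 pos [ 0.5521 -0.3007  0.3036] yaw_y -29.68 z [-0.001  0.    -1.   ] q [ 0.58  0.41 -0.25  1.66  0.11  1.08 -0.21] F [ 0.5 -0.9  0.2] w 1.005 gf 0.0
-> (0.52, -0.05, 0.303, -10.2) shift [ 0.2019 -0.152   0.0006] turn -0.433 rows 5.6
-> (0.46, 0.15, 0.303, -10.2) shift [ 0.1862 -0.0945 -0.    ] turn -0.0 rows 4.6
-> (0.379, 0.265, 0.22, -10.2) shift [ 0.0988 -0.1001  0.083 ] turn -0.0 rows 3.6
```

Request:
drive_tool(deltas=[{"gripper":0,"offset":[0.039,-0.029,0],"angular":[0,0,-0.087]},{"gripper":0,"offset":[0.078,-0.058,0],"angular":[0,0,-0.173]},{"gripper":0,"offset":[0.117,-0.087,0],"angular":[0,0,-0.26]},{"gripper":0,"offset":[0.156,-0.116,0],"angular":[0,0,-0.347]},{"gripper":0,"offset":[0.195,-0.146,0],"angular":[0,0,-0.433]}])

```text
t: 1.6
eef_pos: [0.5216, -0.0586, 0.3037]
tool_rot: [-0.0, 0.768, 0.64, -0.0]
contact_force: [0.3, 0.8, 0.0]
gripper_width: 1.001
grasp_force: 0.0
```

Request:
drive_tool(deltas=[{"gripper":0,"offset":[0.038,-0.02,0],"angular":[0,0,0]},{"gripper":0,"offset":[0.076,-0.04,0],"angular":[0,0,0]},{"gripper":0,"offset":[0.114,-0.06,0],"angular":[0,0,0]},{"gripper":0,"offset":[0.152,-0.08,0],"angular":[0,0,0]},{"gripper":0,"offset":[0.19,-0.1,0],"angular":[0,0,0]}])

```text
t: 2.1
eef_pos: [0.4577, 0.1461, 0.3038]
tool_rot: [0.0, 0.769, 0.639, -0.0]
contact_force: [0.2, -0.0, 0.1]
gripper_width: 1.002
grasp_force: 0.0
```

```bash
python3 -c "
from h import *
to((.379,.265,.24,-10.2),(.379,.265,.151,-10.2))"
```

```text
t 2.1 pos [0.4577 0.1461 0.3038] yaw_y -10.52 z [-0. -0. -1.] q [ 0.06  0.2  -0.56  1.98  0.13  1.   -0.75] F [ 0.2 -0.   0.1] w 1.002 gf 0.0
-> (0.379, 0.265, 0.24, -10.2) shift [ 0.1025 -0.0991  0.0638] turn -0.007 rows 3.5
-> (0.379, 0.265, 0.151, -10.2) shift [0.    0.    0.089] turn -0.0 rows 2.0
```

Request:
drive_tool(deltas=[{"gripper":0,"offset":[0.026,-0.025,0.016],"angular":[0,0,-0.007]},{"gripper":0,"offset":[0.052,-0.05,0.032],"angular":[0,0,-0.007]},{"gripper":0,"offset":[0.077,-0.075,0.048],"angular":[0,0,-0.007]},{"gripper":0,"offset":[0.1025,-0.099,0.064],"angular":[0,0,-0.007]},{"gripper":0,"offset":[0.1025,-0.099,0.064],"angular":[0,0,-0.007]}])

```text
t: 2.6
eef_pos: [0.3762, 0.2667, 0.2383]
tool_rot: [-0.001, 0.765, 0.644, -0.001]
contact_force: [-0.1, -0.1, -0.2]
gripper_width: 1.002
grasp_force: 0.0
```

Request:
drive_tool(deltas=[{"gripper":0,"offset":[0,0,0.03],"angular":[0,0,0]},{"gripper":0,"offset":[0,0,0.06],"angular":[0,0,0]},{"gripper":0,"offset":[0,0,0.08],"angular":[0,0,0]},{"gripper":0,"offset":[0,0,0.089],"angular":[0,0,0]},{"gripper":0,"offset":[0,0,0.089],"angular":[0,0,0]}])

```text
t: 3.1
eef_pos: [0.3799, 0.2629, 0.1501]
tool_rot: [-0.0, 0.767, 0.641, -0.001]
contact_force: [0.2, -0.3, -0.6]
gripper_width: 1.0
grasp_force: 0.0
```

Request:
drive_tool(deltas=[{"gripper":255,"offset":[0,0,0],"angular":[0,0,0]},{"gripper":255,"offset":[0,0,0],"angular":[0,0,0]},{"gripper":255,"offset":[0,0,0],"angular":[0,0,0]},{"gripper":255,"offset":[0,0,0],"angular":[0,0,0]},{"gripper":255,"offset":[0,0,0],"angular":[0,0,0]}], grip_force=60)

```text
t: 3.6
eef_pos: [0.3802, 0.2636, 0.1512]
tool_rot: [0.0, 0.767, 0.641, 0.0]
contact_force: [1.4, -0.0, 1.1]
gripper_width: 0.143
grasp_force: 0.0
```

Request:
drive_tool(deltas=[{"gripper":255,"offset":[0,0,0],"angular":[0,0,0]},{"gripper":255,"offset":[0,0,0],"angular":[0,0,0]},{"gripper":255,"offset":[0,0,0],"angular":[0,0,0]},{"gripper":255,"offset":[0,0,0],"angular":[0,0,0]},{"gripper":255,"offset":[0,0,0],"angular":[0,0,0]}])

```text
t: 4.1
eef_pos: [0.3802, 0.2637, 0.1513]
tool_rot: [0.0, 0.767, 0.641, 0.0]
contact_force: [-0.9, -1.4, 5.8]
gripper_width: 0.083
grasp_force: 59.3
```

```bash
python3 -c "
from h import *
to((.379,.265,.24,-10.2),(.55,.28,.24,-60),(.585,.24,.24,-89.2),(.585,.22,.186,-89.2))"
```

```text
t 4.1 pos [0.3802 0.2637 0.1513] yaw_y -10.19 z [ 0.001 -0.    -1.   ] q [-0.26  0.42 -0.57  2.15  0.36  0.67 -1.26] F [-0.9 -1.4  5.8] w 0.083 gf 59.3
-> (0.379, 0.265, 0.24, -10.2) shift [ 0.0011 -0.0014 -0.0887] turn 0.0 rows 2.0
-> (0.55, 0.28, 0.24, -60) shift [ 0.045   0.1656 -0.    ] turn 1.107 rows 6.2
-> (0.585, 0.24, 0.24, -89.2) shift [ 0.0103  0.0521 -0.    ] turn 0.649 rows 3.6
-> (0.585, 0.22, 0.186, -89.2) shift [-0.0003  0.02    0.054 ] turn -0.0 rows 1.3
```

Request:
drive_tool(deltas=[{"gripper":255,"offset":[0,0,-0.02],"angular":[0,0,0]},{"gripper":255,"offset":[0,0,-0.05],"angular":[0,0,0]},{"gripper":255,"offset":[0,0,-0.08],"angular":[0,0,0]},{"gripper":255,"offset":[0,0,-0.1],"angular":[0,0,0]}])

```text
t: 4.5
eef_pos: [0.3798, 0.2635, 0.252]
tool_rot: [-0.0, 0.767, 0.642, 0.0]
contact_force: [0.4, 0.3, -4.5]
gripper_width: 0.081
grasp_force: 59.4
```

Request:
drive_tool(deltas=[{"gripper":255,"offset":[0.005,0.02,0],"angular":[0,0,0.1]},{"gripper":255,"offset":[0.012,0.045,0],"angular":[0,0,0.26]},{"gripper":255,"offset":[0.02,0.075,0],"angular":[0,0,0.43]},{"gripper":255,"offset":[0.03,0.11,0],"angular":[0,0,0.6]},{"gripper":255,"offset":[0.04,0.14,0],"angular":[0,0,0.77]}])

```text
t: 5.0
eef_pos: [0.526, 0.2772, 0.2496]
tool_rot: [0.0, 0.925, 0.381, -0.001]
contact_force: [-0.4, 0.2, -4.1]
gripper_width: 0.078
grasp_force: 59.3
```

```bash
python3 -c "
from h import *
to((.56,.27,.25,-75),(.586,.24,.24,-89.2),(.586,.24,.1868,-89.2))"
```

```text
t 5.0 pos [0.526  0.2772 0.2496] yaw_y -45.19 z [-0.002 -0.002 -1.   ] q [-0.24  0.44 -0.45  1.78  0.23  0.97 -1.58] F [-0.4  0.2 -4.1] w 0.078 gf 59.3
-> (0.56, 0.27, 0.25, -75) shift [ 0.019   0.0291 -0.0004] turn 0.662 rows 3.7
-> (0.586, 0.24, 0.24, -89.2) shift [0.0173 0.0357 0.01  ] turn 0.316 rows 1.8
-> (0.586, 0.24, 0.1868, -89.2) shift [0.     0.     0.0532] turn -0.0 rows 1.2
```

Request:
drive_tool(deltas=[{"gripper":255,"offset":[0.004,0.018,0],"angular":[0,0,0.17]},{"gripper":255,"offset":[0.008,0.036,0],"angular":[0,0,0.34]},{"gripper":255,"offset":[0.012,0.052,0],"angular":[0,0,0.51]},{"gripper":255,"offset":[0.016,0.065,0],"angular":[0,0,0.68]},{"gripper":255,"offset":[0.0164,0.0687,0],"angular":[0,0,0.85]}])

```text
t: 5.5
eef_pos: [0.586, 0.2394, 0.2493]
tool_rot: [0.001, 0.998, 0.056, -0.001]
contact_force: [-0.1, -0.4, -4.9]
gripper_width: 0.085
grasp_force: 59.3
```

Request:
drive_tool(deltas=[{"gripper":255,"offset":[0,0,0.02],"angular":[0,0,0.07]},{"gripper":255,"offset":[0,0,0.04],"angular":[0,0,0.128]},{"gripper":255,"offset":[0,0,0.055],"angular":[0,0,0.128]},{"gripper":255,"offset":[0,0,0.0632],"angular":[0,0,0.128]},{"gripper":255,"offset":[0,0,0.0632],"angular":[0,0,0.128]}])

```text
t: 6.0
eef_pos: [0.5842, 0.241, 0.1859]
tool_rot: [0.001, 1.0, 0.011, -0.002]
contact_force: [-0.4, 0.1, -4.7]
gripper_width: 0.086
grasp_force: 59.1
```

Request:
drive_tool(deltas=[{"gripper":255,"offset":[0,0,0],"angular":[0,0,0]},{"gripper":255,"offset":[0,0,0],"angular":[0,0,0]}])

```text
t: 6.2
eef_pos: [0.5857, 0.2417, 0.1887]
tool_rot: [-0.0, 1.0, 0.01, 0.001]
contact_force: [0.4, 0.5, -4.8]
gripper_width: 0.082
grasp_force: 59.2
```

```bash
python3 - <<'E'
from h import *
to((.586,.24,.1868,-89.2),(.586,.19,.1868,-89.2))
t=optics.read_camera('top'); s=optics.read_camera('side'); cv2.imwrite('pics/t1.png',t); cv2.imwrite('pics/s1.png',s)
a=cv2.resize(t[140:220,170:300],None,fx=4.5,fy=4.5,interpolation=cv2.INTER_CUBIC)[:, :585]
b=cv2.resize(s[150:340,180:310],None,fx=3,fy=3,interpolation=cv2.INTER_CUBIC)
b=b[:360] if False else b
c=np.zeros((600,800,3),np.uint8); c[:360,:585]=a; 
cv2.imwrite('pics/t1c.png',cv2.convertScaleAbs(a,alpha=1.8)); cv2.imwrite('pics/s1c.png',cv2.convertScaleAbs(b,alpha=1.6))
E
```

```text
t 6.2 pos [0.5857 0.2417 0.1887] yaw_y -88.83 z [ 0.002  0.001 -1.   ] q [-0.3   0.54 -0.25  1.74  0.17  0.87 -2.18] F [ 0.4  0.5 -4.8] w 0.082 gf 59.2
-> (0.586, 0.24, 0.1868, -89.2) shift [0.0003 0.0017 0.0019] turn 0.008 rows 0.1
-> (0.586, 0.19, 0.1868, -89.2) shift [-0.0007  0.05   -0.    ] turn -0.0 rows 1.1
```

View pics/t1c.png

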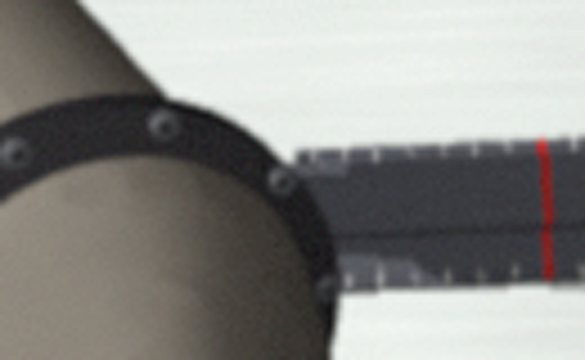

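View pics/s1c.png

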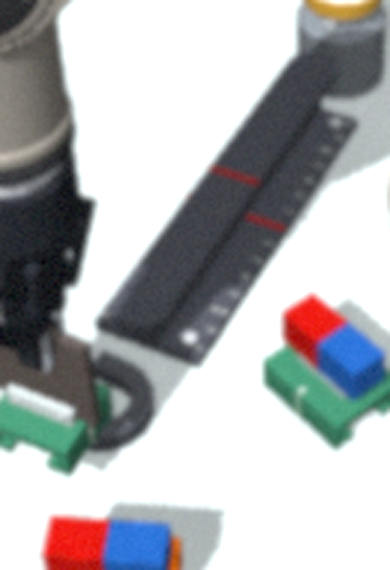

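```bash
python3 - <<'E'
from h import *
s=cv2.imread('pics/s1.png')
cv2.imwrite('pics/s1d.png',cv2.convertScaleAbs(cv2.resize(s[225:322,145:275],None,fx=6,fy=6,interpolation=cv2.INTER_CUBIC),alpha=2.2))
P=[]
for i in range(12):
    optics.read_camera('side'); P.append(bot.get_obs()['eef_pos'])
P=np.array(P); print(P.mean(0),P.std(0))
E
```

```text
[0.58525333 0.24139638 0.18795873] [1.22117316e-04 5.15650850e-05 2.75663630e-04]
```

View pics/s1d.png

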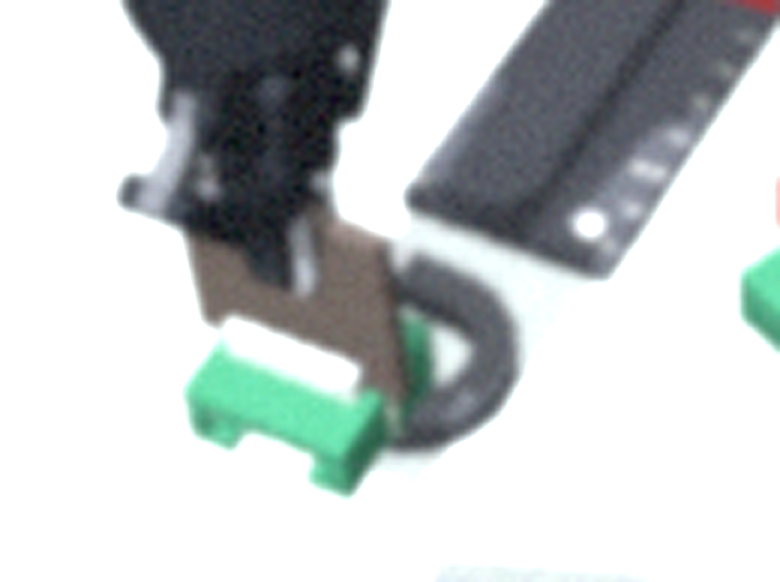

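```bash
cat >> h.py <<'E'
def proj(n,W):
    m=optics.camera_model(n); K=np.array([[m['fx'],0,m['cx']],[0,m['fy'],m['cy']],[0,0,1]])
    T=np.linalg.inv(m['cam_to_world']); p=np.array(W,float)@T[:3,:3].T+T[:3,3]; p=p*[1,-1,-1]
    return cv2.projectPoints(p.reshape(-1,1,3),np.zeros(3),np.zeros(3),K,m['dist'])[0].reshape(-1,2)
E
python3 - <<'E'
from h import *
sc=lambda p:((p-[145,225])*6).round(0).tolist()
u=np.array([-.0138,.9999]); v=np.array([.9999,.0138]); c=np.array([.588,-.024])
R=lambda a,b,z:[*(c+a*u+b*v),z]
print('foot',sc(proj('side',[R(.15,.045,.01),R(.15,-.045,.01)])),'seen 410,195 / 605,275')
print('head tip, front tangent at .15',sc(proj('side',[R(.172,0,.052),R(.172,0,.044),R(.15,-.022,.044),R(.05,-.022,.044)])))
print('redline foot ends',proj('side',[R(0,.022,.052),R(0,-.022,.052),R(0,-.045,.01)]).round(1).tolist())
f=lambda x,y,z:[.5853+x,.2414+y,.0366+z]
print('saddle top L,R; bot L,R; lips inner',sc(proj('side',[f(.032,.03,.028),f(-.032,.03,.028),f(.032,.03,0),f(-.032,.03,0),f(.014,.03,0),f(-.014,.03,0),f(-.04,0,.108)])))
E
```

```text
foot [[387.0, 186.0], [597.0, 264.0]] seen 410,195 / 605,275
head tip, front tangent at .15 [[452.0, 191.0], [454.0, 205.0], [537.0, 183.0], [661.0, 6.0]]
redline foot ends [[248.0, 204.6], [264.5, 209.9], [273.4, 225.3]]
saddle top L,R; bot L,R; lips inner [[180.0, 386.0], [343.0, 456.0], [193.0, 436.0], [353.0, 505.0], [237.0, 456.0], [307.0, 486.0], [388.0, 242.0]]
```

```bash
python3 - <<'E'
from h import *
s=cv2.imread('pics/s1.png'); 
M=masks(s)['red']; h=cv2.cvtColor(s,cv2.COLOR_BGR2HSV)
n,l,st,ce=cv2.connectedComponentsWithStats(((((h[...,0]<8)|(h[...,0]>172))&(h[...,1]>100))).astype(np.uint8))
for i in range(1,n):
    if st[i,4]>5 and 190<ce[i][1]<240 and 230<ce[i][0]<290:
        q=np.argwhere(l==i)[:,::-1]; A=q[q[:,0].argmin()],q[q[:,0].argmax()]; print(st[i],ce[i],A, plane('side',[ce[i],A[0]-[.5,0],A[1]+[.5,0]],.052)[:,:2].round(4).tolist(),plane('side',[ce[i],A[1]+[.5,0]],.01)[:,:2].round(4).tolist())
# dark foot corners / head profile: gray across rows in side for head right edge
g=cv2.cvtColor(s,cv2.COLOR_BGR2GRAY)
for r in (235,245,255): print(r,g[r,210:262].tolist())
E
```

```text
[251 206  16   6  41] [258.70731707 208.29268293] (array([251, 206]), array([266, 210])) [[0.5809, -0.0232], [0.6022, -0.0218], [0.5617, -0.026]] [[0.6023, -0.0625], [0.582, -0.0654]]
[262 221  13   6  37] [268.         223.62162162] (array([262, 221]), array([274, 225])) [[0.5382, 0.0132], [0.5556, 0.012], [0.5228, 0.0107]] [[0.5573, -0.0241], [0.5411, -0.0267]]
235 [175, 175, 177, 174, 174, 175, 176, 176, 175, 176, 175, 176, 175, 174, 174, 167, 152, 124, 92, 61, 43, 43, 42, 44, 40, 42, 42, 40, 44, 41, 44, 42, 40, 42, 42, 44, 42, 43, 35, 33, 34, 29, 30, 40, 38, 38, 42, 36, 42, 42, 39, 42]
245 [173, 173, 174, 176, 175, 176, 175, 173, 164, 146, 119, 88, 66, 59, 53, 46, 43, 42, 45, 42, 42, 41, 42, 44, 44, 42, 42, 43, 42, 40, 40, 38, 32, 28, 29, 32, 34, 38, 43, 41, 42, 43, 42, 44, 44, 50, 53, 55, 56, 58, 59, 57]
255 [169, 156, 133, 100, 78, 68, 61, 51, 51, 42, 44, 42, 41, 44, 42, 41, 42, 39, 39, 43, 42, 44, 42, 39, 41, 37, 32, 29, 33, 39, 43, 39, 43, 42, 44, 52, 58, 60, 65, 65, 66, 69, 71, 74, 76, 74, 82, 115, 147, 166, 174, 176]
```

The side view shows the saddle hanging level and centred under the gripper, with its plate corner at (388,243) against a predicted (388,242). The rail centre near the open end comes out at x ≈ 0.584. I'll enter gently and watch the side force.

Request:
drive_tool(deltas=[{"gripper":255,"offset":[-0.001,0.015,0.0012],"angular":[0,0,0.008]},{"gripper":255,"offset":[-0.001,0.03,0.0012],"angular":[0,0,0.008]},{"gripper":255,"offset":[-0.001,0.045,0.0012],"angular":[0,0,0.008]},{"gripper":255,"offset":[-0.001,0.055,0.0012],"angular":[0,0,0.008]},{"gripper":255,"offset":[-0.001,0.06,0.0012],"angular":[0,0,0.008]}], grip_force=40)

```text
t: 7.4
eef_pos: [0.5857, 0.1788, 0.1865]
tool_rot: [0.0, 1.0, 0.006, 0.0]
contact_force: [0.5, -0.7, -4.9]
gripper_width: 0.087
grasp_force: 59.3
```

Request:
drive_tool(deltas=[{"gripper":255,"offset":[0,0.005,0],"angular":[0,0,0]},{"gripper":255,"offset":[0,0.01,0],"angular":[0,0,0]},{"gripper":255,"offset":[0,0.015,0],"angular":[0,0,0]},{"gripper":255,"offset":[0,0.015,0],"angular":[0,0,0]}])

```text
t: 7.8
eef_pos: [0.5854, 0.1659, 0.1864]
tool_rot: [0.0, 1.0, 0.007, -0.0]
contact_force: [-0.7, -1.1, -4.5]
gripper_width: 0.084
grasp_force: 59.3
```

```bash
cat >> h.py <<'E'
def still(n=6):
    P=[];F=[]
    for i in range(n):
        optics.read_camera('side'); o=bot.get_obs(); P.append(o['eef_pos']);F.append(np.r_[o['contact_force'],o['torque']])
    print('mean pos',np.mean(P,0).round(4),'F',np.mean(F,0).round(2))
E
python3 -c "
from h import *
still();to((.584,.12,.1868,-89.2))"
```

```text
mean pos [0.5855 0.1667 0.1865] F [ 0.04  0.15 -4.57  0.01  0.02  0.01]
t 8.1 pos [0.5856 0.1668 0.1865] yaw_y -89.18 z [ 0.  0. -1.] q [-0.19  0.51 -0.25  1.81  0.16  0.84 -2.07] F [ 0.1 -0.  -4. ] w 0.083 gf 59.3
-> (0.584, 0.12, 0.1868, -89.2) shift [-0.0023  0.0467 -0.0003] turn 0.0 rows 1.0
```

Request:
drive_tool(deltas=[{"gripper":255,"offset":[0,0.004,0],"angular":[0,0,0]},{"gripper":255,"offset":[0,0.008,0],"angular":[0,0,0]},{"gripper":255,"offset":[0,0.012,0],"angular":[0,0,0]},{"gripper":255,"offset":[0,0.016,0],"angular":[0,0,0]},{"gripper":255,"offset":[0,0.02,0],"angular":[0,0,0]}])

```text
t: 8.6
eef_pos: [0.5841, 0.1463, 0.1858]
tool_rot: [0.0, 1.0, 0.007, -0.002]
contact_force: [-4.8, 2.7, -4.9]
gripper_width: 0.081
grasp_force: 59.4
```

```bash
python3 -c "
from h import *
still()"
```

```text
mean pos [0.5842 0.1455 0.1857] F [-5.08  0.58 -4.59  0.2   1.47 -0.13]
```

The rail pushes the carrier towards -x with 5 N, so I'll ease over by 3.5 mm.

Request:
drive_tool(deltas=[{"gripper":255,"offset":[-0.002,0,0],"angular":[0,0,0]},{"gripper":255,"offset":[-0.0035,0,0],"angular":[0,0,0]},{"gripper":255,"offset":[-0.0035,0,0],"angular":[0,0,0]}])

```text
t: 9.2
eef_pos: [0.5829, 0.146, 0.1869]
tool_rot: [0.0, 1.0, 0.007, 0.001]
contact_force: [-1.6, -0.5, -5.0]
gripper_width: 0.082
grasp_force: 59.3
```

```bash
python3 -c "
from h import *
still()"
```

```text
mean pos [0.5828 0.1462 0.1868] F [-0.52 -0.26 -4.48 -0.04  0.14 -0.02]
```

Request:
drive_tool(deltas=[{"gripper":255,"offset":[0,0.006,0],"angular":[0,0,0]},{"gripper":255,"offset":[0,0.012,0],"angular":[0,0,0]},{"gripper":255,"offset":[0,0.018,0],"angular":[0,0,0]},{"gripper":255,"offset":[0,0.024,0],"angular":[0,0,0]},{"gripper":255,"offset":[0,0.03,0],"angular":[0,0,0]}])

```text
t: 10.0
eef_pos: [0.5828, 0.1155, 0.1865]
tool_rot: [0.0, 1.0, 0.007, 0.0]
contact_force: [-0.5, 0.6, -4.2]
gripper_width: 0.086
grasp_force: 59.3
```

```bash
python3 -c "
from h import *
still()"
```

```text
mean pos [0.5828 0.1156 0.1865] F [ 0.46 -0.3  -4.66 -0.02  0.03  0.01]
```

Request:
drive_tool(deltas=[{"gripper":255,"offset":[0,0.015,0],"angular":[0,0,0]},{"gripper":255,"offset":[0,0.03,0],"angular":[0,0,0]},{"gripper":255,"offset":[0,0.045,0],"angular":[0,0,0]},{"gripper":255,"offset":[0,0.06,0],"angular":[0,0,0]},{"gripper":255,"offset":[0,0.075,0],"angular":[0,0,0]}])

```text
t: 10.8
eef_pos: [0.5837, 0.0393, 0.1865]
tool_rot: [0.0, 1.0, 0.006, -0.0]
contact_force: [1.2, -0.8, -3.8]
gripper_width: 0.086
grasp_force: 59.3
```

```bash
python3 -c "
from h import *
still()"
```

```text
mean pos [0.5838 0.0396 0.1865] F [ 0.2  -0.65 -4.41 -0.06  0.05  0.01]
```

Request:
drive_tool(deltas=[{"gripper":255,"offset":[0,0.015,0],"angular":[0,0,0]},{"gripper":255,"offset":[0,0.03,0],"angular":[0,0,0]},{"gripper":255,"offset":[0,0.045,0],"angular":[0,0,0]},{"gripper":255,"offset":[0,0.06,0],"angular":[0,0,0]},{"gripper":255,"offset":[0,0.075,0],"angular":[0,0,0]}])

```text
t: 11.6
eef_pos: [0.5847, -0.0356, 0.1865]
tool_rot: [0.0, 1.0, 0.006, -0.0]
contact_force: [-0.2, -0.3, -5.1]
gripper_width: 0.087
grasp_force: 59.3
```

```bash
python3 -c "
from h import *
still()"
```

```text
mean pos [ 0.5848 -0.0354  0.1865] F [-0.07 -0.34 -4.75 -0.05  0.01 -0.  ]
```

Request:
drive_tool(deltas=[{"gripper":255,"offset":[0,0.015,0],"angular":[0,0,0]},{"gripper":255,"offset":[0,0.035,0],"angular":[0,0,0]},{"gripper":255,"offset":[0,0.055,0],"angular":[0,0,0]},{"gripper":255,"offset":[0,0.075,0],"angular":[0,0,0]},{"gripper":255,"offset":[0,0.095,0],"angular":[0,0,0]}])

```text
t: 12.4
eef_pos: [0.5861, -0.1298, 0.1865]
tool_rot: [0.0, 1.0, 0.007, -0.0]
contact_force: [-0.4, -0.2, -5.8]
gripper_width: 0.083
grasp_force: 59.3
```

Request:
drive_tool(deltas=[{"gripper":255,"offset":[0,0.005,0],"angular":[0,0,0]},{"gripper":255,"offset":[0,0.01,0],"angular":[0,0,0]},{"gripper":255,"offset":[0,0.015,0],"angular":[0,0,0]},{"gripper":255,"offset":[0,0.02,0],"angular":[0,0,0]},{"gripper":255,"offset":[0,0.023,0],"angular":[0,0,0]}])

```text
t: 12.9
eef_pos: [0.5865, -0.1515, 0.1865]
tool_rot: [-0.0, 1.0, 0.007, -0.0]
contact_force: [-0.4, 0.2, -4.8]
gripper_width: 0.085
grasp_force: 59.3
```

Request:
drive_tool(deltas=[{"gripper":255,"offset":[0,0,0],"angular":[0,0,0]},{"gripper":255,"offset":[0,0,0],"angular":[0,0,0]}])

```text
t: 13.1
eef_pos: [0.5865, -0.1514, 0.1865]
tool_rot: [-0.0, 1.0, 0.007, -0.0]
contact_force: [-0.3, -0.6, -4.9]
gripper_width: 0.079
grasp_force: 59.3
```

```bash
python3 -c "
from h import *
still(); to()"
```

```text
mean pos [ 0.5865 -0.1513  0.1865] F [-0.23  0.18 -4.4   0.02  0.09 -0.  ]
t 13.4 pos [ 0.5864 -0.1513  0.1865] yaw_y -89.19 z [-0.  0. -1.] q [ 0.3   0.5  -0.2   1.82  0.13  0.83 -1.52] F [-0.4  1.  -4.2] w 0.082 gf 59.3
```

Request:
drive_tool(deltas=[{"gripper":255,"offset":[0,0.003,0],"angular":[0,0,0]},{"gripper":255,"offset":[0,0.006,0],"angular":[0,0,0]},{"gripper":255,"offset":[0,0.009,0],"angular":[0,0,0]},{"gripper":255,"offset":[0,0.012,0],"angular":[0,0,0]},{"gripper":255,"offset":[0,0.014,0],"angular":[0,0,0]}])

```text
t: 13.9
eef_pos: [0.5866, -0.1662, 0.1865]
tool_rot: [0.0, 1.0, 0.007, 0.0]
contact_force: [-0.2, 0.5, -4.2]
gripper_width: 0.08
grasp_force: 59.3
```

```bash
python3 -c "
from h import *
still(3)"
```

```text
mean pos [ 0.5866 -0.1663  0.1865] F [-0.34 -0.03 -4.4  -0.07  0.11  0.03]
```

Request:
drive_tool(deltas=[{"gripper":255,"offset":[0,0.001,0],"angular":[0,0,0]},{"gripper":255,"offset":[0,0.002,0],"angular":[0,0,0]},{"gripper":255,"offset":[0,0.002,0],"angular":[0,0,0]}])

```text
t: 14.35
eef_pos: [0.5866, -0.1678, 0.1865]
tool_rot: [0.0, 1.0, 0.007, -0.0]
contact_force: [-0.6, 0.2, -4.4]
gripper_width: 0.084
grasp_force: 59.3
```

```bash
python3 -c "
from h import *
still(3)"
```

```text
mean pos [ 0.5867 -0.1677  0.1865] F [-0.72 -0.35 -4.73 -0.06  0.14 -0.  ]
```

Request:
drive_tool(deltas=[{"gripper":255,"offset":[0,0.001,0],"angular":[0,0,0]},{"gripper":255,"offset":[0,0.002,0],"angular":[0,0,0]},{"gripper":255,"offset":[0,0.002,0],"angular":[0,0,0]}])

```text
t: 14.8
eef_pos: [0.5867, -0.1686, 0.1865]
tool_rot: [-0.001, 1.0, 0.007, -0.0]
contact_force: [-0.9, 3.3, -3.1]
gripper_width: 0.08
grasp_force: 59.6
```

```bash
python3 -c "
from h import *
still(3)"
```

```text
mean pos [ 0.5867 -0.1686  0.1865] F [-1.4   4.44 -2.69  1.26  0.39 -0.03]
```

Request:
drive_tool(deltas=[{"gripper":255,"offset":[0,0.001,0],"angular":[0,0,0]},{"gripper":255,"offset":[0,0.0015,0],"angular":[0,0,0]},{"gripper":255,"offset":[0,0.0015,0],"angular":[0,0,0]}])

```text
t: 15.25
eef_pos: [0.5868, -0.1691, 0.1865]
tool_rot: [-0.001, 1.0, 0.008, -0.0]
contact_force: [-1.6, 8.1, -1.3]
gripper_width: 0.083
grasp_force: 59.7
```

```bash
python3 -c "
from h import *
still(3)"
```

```text
mean pos [ 0.5868 -0.1691  0.1866] F [-2.42  7.36 -1.19  1.95  0.56 -0.03]
```

Contact is at y = -0.1683, as predicted. I'll relax, set the carrier down, open only part way so the fingers stay clear of the compass, and lift.

Request:
drive_tool(deltas=[{"gripper":255,"offset":[0,-0.002,0],"angular":[0,0,0]},{"gripper":255,"offset":[0,-0.0022,0.001],"angular":[0,0,0]},{"gripper":255,"offset":[0,-0.0022,0.0012],"angular":[0,0,0]}])

```text
t: 15.7
eef_pos: [0.5867, -0.1685, 0.1854]
tool_rot: [-0.0, 1.0, 0.007, -0.0]
contact_force: [-2.3, 5.7, -0.1]
gripper_width: 0.085
grasp_force: 59.9
```

Request:
drive_tool(deltas=[{"gripper":195,"offset":[0,0,0],"angular":[0,0,0]},{"gripper":195,"offset":[0,0,0],"angular":[0,0,0]},{"gripper":195,"offset":[0,0,0],"angular":[0,0,0]},{"gripper":195,"offset":[0,0,0],"angular":[0,0,0]},{"gripper":195,"offset":[0,0,0],"angular":[0,0,0]}])

```text
t: 16.2
eef_pos: [0.5868, -0.1694, 0.1855]
tool_rot: [0.0, 1.0, 0.007, 0.0]
contact_force: [0.5, -0.3, -0.2]
gripper_width: 0.234
grasp_force: 0.0
```

Request:
drive_tool(deltas=[{"gripper":195,"offset":[0,0,-0.01],"angular":[0,0,0]},{"gripper":195,"offset":[0,0,-0.025],"angular":[0,0,0]},{"gripper":195,"offset":[0,0,-0.05],"angular":[0,0,0]},{"gripper":195,"offset":[0,0,-0.08],"angular":[0,0,0]},{"gripper":195,"offset":[0,0,-0.11],"angular":[0,0,0]}])

```text
t: 16.7
eef_pos: [0.5867, -0.1689, 0.2979]
tool_rot: [0.0, 1.0, 0.007, 0.001]
contact_force: [0.3, 0.3, 0.2]
gripper_width: 0.238
grasp_force: 0.0
```

```bash
python3 -c "
from h import *
to((.56,-.02,.29,-60),(.46,.09,.27,0),(.44,.102,.22,66),(.44,.102,.113,66))"
```

```text
t 16.7 pos [ 0.5867 -0.1689  0.2979] yaw_y -89.21 z [ 0.001 -0.    -1.   ] q [ 0.34  0.39 -0.21  1.71  0.09  1.05 -1.46] F [0.3 0.3 0.2] w 0.238 gf 0.0
-> (0.56, -0.02, 0.29, -60) shift [-0.0247 -0.1493  0.0079] turn -0.649 rows 3.7
-> (0.46, 0.09, 0.27, 0) shift [-0.0316 -0.1453  0.02  ] turn -1.333 rows 7.5
-> (0.44, 0.102, 0.22, 66) shift [ 0.012 -0.02   0.05 ] turn -1.467 rows 8.2
-> (0.44, 0.102, 0.113, 66) shift [0.    0.    0.107] turn 0.0 rows 2.4
```

Request:
drive_tool(deltas=[{"gripper":0,"offset":[-0.005,-0.03,0],"angular":[0,0,-0.174]},{"gripper":0,"offset":[-0.01,-0.06,0],"angular":[0,0,-0.348]},{"gripper":0,"offset":[-0.015,-0.09,0.004],"angular":[0,0,-0.522]},{"gripper":0,"offset":[-0.02,-0.12,0.008],"angular":[0,0,-0.696]},{"gripper":0,"offset":[-0.025,-0.15,0.008],"angular":[0,0,-0.87]}])

```text
t: 17.2
eef_pos: [0.5593, -0.0182, 0.2885]
tool_rot: [0.0, 0.939, 0.344, 0.0]
contact_force: [-0.0, 1.0, -0.3]
gripper_width: 1.002
grasp_force: 0.0
```

Request:
drive_tool(deltas=[{"gripper":0,"offset":[-0.001,-0.03,0],"angular":[0,0,-0.174]},{"gripper":0,"offset":[-0.002,-0.06,0],"angular":[0,0,-0.348]},{"gripper":0,"offset":[-0.004,-0.09,0],"angular":[0,0,-0.522]},{"gripper":0,"offset":[-0.005,-0.12,0.005],"angular":[0,0,-0.696]},{"gripper":0,"offset":[-0.006,-0.148,0.01],"angular":[0,0,-0.87]}])

```text
t: 17.7
eef_pos: [0.4594, 0.0914, 0.2788]
tool_rot: [0.001, 0.769, 0.639, 0.001]
contact_force: [-0.2, 0.5, -0.3]
gripper_width: 1.001
grasp_force: 0.0
```

Request:
drive_tool(deltas=[{"gripper":0,"offset":[0,0,0],"angular":[0,0,-0.174]},{"gripper":0,"offset":[0,0,0],"angular":[0,0,-0.348]},{"gripper":0,"offset":[0,0,0],"angular":[0,0,-0.522]},{"gripper":0,"offset":[0,0,0],"angular":[0,0,-0.696]},{"gripper":0,"offset":[0,0,0],"angular":[0,0,-0.87]}])

```text
t: 18.2
eef_pos: [0.4603, 0.0904, 0.2787]
tool_rot: [0.001, 0.511, 0.86, 0.0]
contact_force: [0.1, -0.2, 0.1]
gripper_width: 1.001
grasp_force: 0.0
```

Request:
drive_tool(deltas=[{"gripper":0,"offset":[0,0,0],"angular":[0,0,-0.17]},{"gripper":0,"offset":[0,0,0],"angular":[0,0,-0.34]},{"gripper":0,"offset":[0,0,0],"angular":[0,0,-0.51]},{"gripper":0,"offset":[0,0,0],"angular":[0,0,-0.68]},{"gripper":0,"offset":[0,0,0],"angular":[0,0,-0.84]}])

```text
t: 18.7
eef_pos: [0.4604, 0.0903, 0.2787]
tool_rot: [0.001, 0.205, 0.979, -0.0]
contact_force: [-0.2, -0.1, -0.0]
gripper_width: 0.998
grasp_force: 0.0
```

```bash
python3 - <<'E'
from h import *
to((.44,.104,.22,66),(.44,.104,.113,66))
s=optics.read_camera('side'); cv2.imwrite('pics/s2.png',s)
def order(px,z): pass
for n,f in (('side','pics/s2.png'),('side','pics/side0.png'),('top','pics/top0.png')):
    im=cv2.imread(f); h=cv2.cvtColor(im,cv2.COLOR_BGR2HSV); g=im.max(2)
    for c,cond in (('red',((h[...,0]<8)|(h[...,0]>172))&(h[...,1]>150)),('blue',(h[...,0]>100)&(h[...,0]<128)&(h[...,1]>130))):
        N,l,st,ce=cv2.connectedComponentsWithStats(cond.astype(np.uint8))
        for i in range(1,N):
            p=plane(n,[ce[i]],.06)[0]
            if st[i,4]>60 and .37<p[0]<.5 and .05<p[1]<.15: print(f,c,st[i],ce[i].round(1),p[:2].round(4), np.percentile(g[l==i],[5,25,50,75,95]))
E
```

```text
t 18.7 pos [0.4604 0.0903 0.2787] yaw_y 66.34 z [ 0.002 -0.001 -1.   ] q [ 0.4   0.26 -0.83  2.02  0.24  0.96  0.61] F [-0.2 -0.1 -0. ] w 0.998 gf 0.0
-> (0.44, 0.104, 0.22, 66) shift [0.0242 0.0044 0.0587] turn 0.007 rows 1.4
-> (0.44, 0.104, 0.113, 66) shift [0.    0.    0.107] turn 0.0 rows 2.4
pics/s2.png red [275 249  19  22 220] [282.8 258.1] [0.4603 0.0991] [ 96. 106. 141. 144. 146.]
pics/s2.png blue [287 259  21  24 340] [296.9 270.2] [0.42   0.1164] [ 78.   90.  116.5 131.  134. ]
pics/side0.png red [275 249  20  22 223] [282.9 258.1] [0.4602 0.099 ] [ 89.  98. 132. 135. 137.]
pics/side0.png blue [287 259  21  24 342] [296.8 270.2] [0.42   0.1165] [ 72.   84.  108.5 123.  125. ]
pics/top0.png red [237 223  17  17 174] [245.1 230.5] [0.4596 0.0966] [ 63.95  95.    99.   100.   101.  ]
pics/top0.png blue [231 236  17  18 188] [239.2 244.9] [0.4236 0.1119] [52.7  82.75 87.5  89.   90.  ]
```

```bash
python3 - <<'E'
from h import *
for n,f,tr,tb in (('side','pics/s2.png',125,113),('top','pics/top0.png',85,75)):
    im=cv2.imread(f); h=cv2.cvtColor(im,cv2.COLOR_BGR2HSV); g=im.max(2); C=[]; A=np.zeros(g.shape,bool)
    for cond in ((((h[...,0]<8)|(h[...,0]>172))&(h[...,1]>150)&(g>tr)),((h[...,0]>100)&(h[...,0]<128)&(h[...,1]>130)&(g>tb))):
        N,l,st,ce=cv2.connectedComponentsWithStats(cond.astype(np.uint8))
        for i in range(1,N):
            p=plane(n,[ce[i]],.07)[0]
            if st[i,4]>40 and .37<p[0]<.5 and .05<p[1]<.15: C.append(p); A|=l==i; print(n,st[i],p.round(4))
    d=C[0]-C[-1]; print('yaw',np.degrees(np.arctan2(d[1],d[0])),'len',np.hypot(*d[:2]),'mid',(C[0]+C[-1])[:2]/2)
    P=plane(n,np.argwhere(A)[:,::-1],.07)[:,:2].astype(np.float32); r=cv2.minAreaRect(P*1000); print(r)
E
```

```text
side [275 249  19  14 147] [0.4567 0.0997 0.07  ]
side [287 259  21  16 178] [0.4211 0.1144 0.07  ]
yaw -22.47285845836531 len 0.03846928485288239 mid [0.43888323 0.10709367]
((438.2042236328125, 106.79855346679688), (28.37744140625, 71.64738464355469), 66.77902221679688)
top [238 223  15  16 152] [0.4587 0.0965 0.07  ]
top [232 237  15  16 159] [0.4235 0.1118 0.07  ]
yaw -23.58764535005722 len 0.0383856562601889 mid [0.44111471 0.10413997]
((441.157470703125, 104.2694091796875), (28.234603881835938, 72.54743957519531), 66.4429702758789)
```

Request:
drive_tool(deltas=[{"gripper":0,"offset":[0.013,0.003,0.03],"angular":[0,0,0]},{"gripper":0,"offset":[0.0258,0.0061,0.06],"angular":[0,0,0]},{"gripper":0,"offset":[0.0258,0.0061,0.095],"angular":[0,0,0]},{"gripper":0,"offset":[0.0258,0.0061,0.13],"angular":[0,0,0]},{"gripper":0,"offset":[0.0258,0.0061,0.15],"angular":[0,0,0]}])

```text
t: 19.25
eef_pos: [0.4386, 0.106, 0.126]
tool_rot: [-0.0, 0.209, 0.978, -0.001]
contact_force: [-0.3, -0.8, 0.2]
gripper_width: 0.999
grasp_force: 0.0
```

Request:
drive_tool(deltas=[{"gripper":0,"offset":[0,0,0.01],"angular":[0,0,0]},{"gripper":0,"offset":[0,0,0.0157],"angular":[0,0,0]},{"gripper":0,"offset":[0,0,0.0157],"angular":[0,0,0]}])

```text
t: 19.55
eef_pos: [0.4394, 0.1065, 0.1121]
tool_rot: [0.0, 0.208, 0.978, 0.0]
contact_force: [0.2, 0.5, 0.6]
gripper_width: 1.0
grasp_force: 0.0
```

Request:
drive_tool(deltas=[{"gripper":255,"offset":[0,0,0],"angular":[0,0,0]},{"gripper":255,"offset":[0,0,0],"angular":[0,0,0]},{"gripper":255,"offset":[0,0,0],"angular":[0,0,0]},{"gripper":255,"offset":[0,0,0],"angular":[0,0,0]},{"gripper":255,"offset":[0,0,0],"angular":[0,0,0]}], grip_force=60)

```text
t: 20.05
eef_pos: [0.4393, 0.1063, 0.1122]
tool_rot: [0.001, 0.208, 0.978, -0.0]
contact_force: [-1.6, -0.6, 6.2]
gripper_width: 0.344
grasp_force: 60.1
```

Request:
drive_tool(deltas=[{"gripper":255,"offset":[0,0,0],"angular":[0,0,0]},{"gripper":255,"offset":[0,0,0],"angular":[0,0,0]},{"gripper":255,"offset":[0,0,0],"angular":[0,0,0]}])

```text
t: 20.35
eef_pos: [0.4393, 0.1063, 0.1122]
tool_rot: [0.001, 0.208, 0.978, -0.0]
contact_force: [-1.3, -1.7, 6.6]
gripper_width: 0.337
grasp_force: 60.1
```

```bash
python3 -c "
from h import *
still(4);to((.439,.106,.22,66.3),(.53,.20,.22,30),(.582,.25,.22,.8))"
```

```text
mean pos [0.4393 0.1063 0.1122] F [-1.21 -0.92  6.43 -0.13  0.18  0.03]
t 20.55 pos [0.4393 0.1063 0.1122] yaw_y 66.03 z [ 0.001 -0.    -1.   ] q [ 0.18  0.5  -0.66  2.19  0.54  0.62  0.27] F [-0.2 -0.6  6.7] w 0.341 gf 60.1
-> (0.439, 0.106, 0.22, 66.3) shift [ 1.000e-04 -4.000e-04 -1.078e-01] turn -0.006 rows 2.4
-> (0.53, 0.2, 0.22, 30) shift [-0.0455  0.1226 -0.    ] turn 0.807 rows 4.5
-> (0.582, 0.25, 0.22, 0.8) shift [ 0.0173  0.07   -0.    ] turn 0.649 rows 3.6
```

Request:
drive_tool(deltas=[{"gripper":255,"offset":[0,0,-0.015],"angular":[0,0,0]},{"gripper":255,"offset":[0,0,-0.045],"angular":[0,0,0]},{"gripper":255,"offset":[0,0,-0.08],"angular":[0,0,0]},{"gripper":255,"offset":[0,0,-0.108],"angular":[0,0,0]}])

```text
t: 20.95
eef_pos: [0.4383, 0.1063, 0.2206]
tool_rot: [-0.0, 0.207, 0.978, -0.0]
contact_force: [1.5, -0.5, -4.9]
gripper_width: 0.339
grasp_force: 60.6
```

Request:
drive_tool(deltas=[{"gripper":255,"offset":[-0.009,0.024,0],"angular":[0,0,0.16]},{"gripper":255,"offset":[-0.018,0.049,0],"angular":[0,0,0.32]},{"gripper":255,"offset":[-0.027,0.073,0],"angular":[0,0,0.48]},{"gripper":255,"offset":[-0.036,0.098,0],"angular":[0,0,0.64]},{"gripper":255,"offset":[-0.0455,0.1226,0],"angular":[0,0,0.8]}])

```text
t: 21.45
eef_pos: [0.5302, 0.2001, 0.2187]
tool_rot: [-0.001, 0.502, 0.865, -0.001]
contact_force: [0.5, -0.2, -5.0]
gripper_width: 0.34
grasp_force: 60.6
```

Request:
drive_tool(deltas=[{"gripper":255,"offset":[0.004,0.018,0],"angular":[0,0,0.16]},{"gripper":255,"offset":[0.009,0.035,0],"angular":[0,0,0.32]},{"gripper":255,"offset":[0.013,0.053,0],"angular":[0,0,0.48]},{"gripper":255,"offset":[0.0173,0.07,0],"angular":[0,0,0.65]},{"gripper":255,"offset":[0.0173,0.07,0],"angular":[0,0,0.65]}])

```text
t: 21.95
eef_pos: [0.5826, 0.2517, 0.2189]
tool_rot: [-0.001, 0.703, 0.711, 0.0]
contact_force: [-0.8, -0.3, -5.4]
gripper_width: 0.345
grasp_force: 60.5
```

```bash
python3 -c "
from h import *
still(3);to((.581,.25,.1477,.8))"
```

```text
mean pos [0.5815 0.2498 0.2186] F [ 0.25 -0.19 -4.81 -0.05  0.02 -0.02]
t 22.1 pos [0.5813 0.2492 0.2186] yaw_y 0.89 z [-0.002 -0.001 -1.   ] q [-0.15  0.54 -0.49  1.71  0.3   0.96 -0.73] F [-0.6 -0.1 -4.2] w 0.339 gf 60.5
-> (0.581, 0.25, 0.1477, 0.8) shift [ 0.0008 -0.0003  0.0709] turn 0.002 rows 1.6
```

Request:
drive_tool(deltas=[{"gripper":255,"offset":[0,0,0.025],"angular":[0,0,0]},{"gripper":255,"offset":[0,0,0.05],"angular":[0,0,0]},{"gripper":255,"offset":[0,0,0.065],"angular":[0,0,0]},{"gripper":255,"offset":[0,0,0.0709],"angular":[0,0,0]},{"gripper":255,"offset":[0,0,0.0709],"angular":[0,0,0]}])

```text
t: 22.6
eef_pos: [0.5818, 0.2495, 0.1481]
tool_rot: [-0.0, 0.702, 0.712, -0.001]
contact_force: [0.1, -0.4, -4.6]
gripper_width: 0.345
grasp_force: 60.5
```

```bash
python3 - <<'E'
from h import *
still(5); to()
s=optics.read_camera('side'); cv2.imwrite('pics/s3.png',s)
cv2.imwrite('pics/s3d.png',cv2.convertScaleAbs(cv2.resize(s[225:322,145:275],None,fx=6,fy=6,interpolation=cv2.INTER_CUBIC),alpha=2.2))
f=lambda x,y,z:[.581+x,.2495+y,.0357+z]
print('saddle top L,R; bot L,R; far R top, bot',((proj('side',[f(.032,.04,.028),f(-.032,.04,.028),f(.032,.04,0),f(-.032,.04,0),f(-.032,-.04,.028),f(-.032,-.04,.0),f(-.015,.038,.07),f(.015,.038,.07),f(-.015,-.038,.07)])-[145,225])*6).astype(int).tolist())
E
```

```text
mean pos [0.5827 0.2502 0.1497] F [ 0.19  0.55 -4.42  0.03  0.01 -0.04]
t 22.85 pos [0.5828 0.2503 0.1499] yaw_y 0.79 z [ 0.002  0.001 -1.   ] q [-0.17  0.63 -0.46  1.75  0.35  0.84 -0.78] F [ 0.1 -0.4 -5.2] w 0.339 gf 60.5
saddle top L,R; bot L,R; far R top, bot [[160, 432], [325, 503], [173, 481], [335, 552], [451, 327], [457, 378], [267, 401], [188, 367], [392, 234]]
```

View pics/s3d.png

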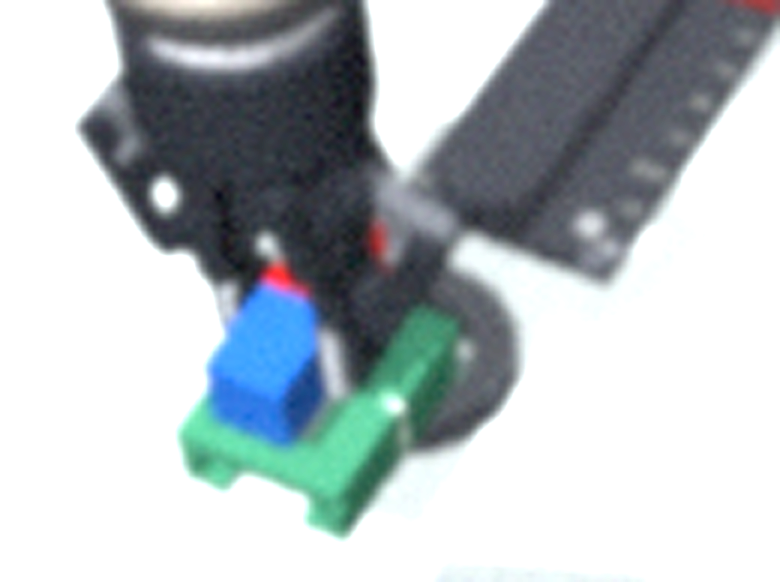

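The blue end faces the camera and the red end faces the rail, and the carrier hangs level. I'll lower 2 mm, centre it and enter.

Request:
drive_tool(deltas=[{"gripper":255,"offset":[-0.01,-0.0015,0.002],"angular":[0,0,0]},{"gripper":255,"offset":[-0.025,-0.0015,0.002],"angular":[0,0,0]},{"gripper":255,"offset":[-0.04,-0.0015,0.002],"angular":[0,0,0]},{"gripper":255,"offset":[-0.05,-0.0015,0.002],"angular":[0,0,0]},{"gripper":255,"offset":[-0.055,-0.0015,0.002],"angular":[0,0,0]}])

```text
t: 23.4
eef_pos: [0.5819, 0.1922, 0.1466]
tool_rot: [0.0, 0.703, 0.711, -0.0]
contact_force: [-0.7, -0.5, -5.1]
gripper_width: 0.339
grasp_force: 60.5
```

```bash
python3 -c "
from h import *
still(6);to()"
```

```text
mean pos [0.5816 0.1945 0.1468] F [ 0.15  0.06 -4.75  0.03  0.01  0.02]
t 23.7 pos [0.5813 0.196  0.1468] yaw_y 0.86 z [ 0.     0.001 -1.   ] q [-0.09  0.6  -0.46  1.81  0.35  0.81 -0.7 ] F [-0.9  0.6 -5. ] w 0.339 gf 60.5
```

Request:
drive_tool(deltas=[{"gripper":255,"offset":[-0.004,0,-0.0007],"angular":[0,0,0]},{"gripper":255,"offset":[-0.009,0,-0.0007],"angular":[0,0,0]},{"gripper":255,"offset":[-0.014,0,-0.0007],"angular":[0,0,0]},{"gripper":255,"offset":[-0.019,0,-0.0007],"angular":[0,0,0]},{"gripper":255,"offset":[-0.024,0,-0.0007],"angular":[0,0,0]}])

```text
t: 24.2
eef_pos: [0.5824, 0.1707, 0.1477]
tool_rot: [0.0, 0.702, 0.712, 0.001]
contact_force: [2.1, 1.7, -4.9]
gripper_width: 0.339
grasp_force: 60.5
```

```bash
python3 -c "
from h import *
still(4)"
```

```text
mean pos [0.5825 0.1699 0.1476] F [ 2.6  -0.99 -5.29 -0.14 -0.53  0.06]
```

Request:
drive_tool(deltas=[{"gripper":255,"offset":[-0.004,0,0],"angular":[0,0,0]},{"gripper":255,"offset":[-0.008,0,0],"angular":[0,0,0]},{"gripper":255,"offset":[-0.012,0,0],"angular":[0,0,0]},{"gripper":255,"offset":[-0.016,0,0],"angular":[0,0,0]},{"gripper":255,"offset":[-0.02,0,0],"angular":[0,0,0]}])

```text
t: 24.9
eef_pos: [0.5828, 0.1511, 0.1478]
tool_rot: [0.0, 0.702, 0.712, 0.001]
contact_force: [4.5, 1.6, -5.0]
gripper_width: 0.339
grasp_force: 60.7
```

```bash
python3 -c "
from h import *
still(6)"
```

```text
mean pos [0.5829 0.1502 0.1477] F [ 5.15  0.65 -5.01  0.17 -1.31  0.14]
```

Request:
drive_tool(deltas=[{"gripper":255,"offset":[0,0.0015,0],"angular":[0,0,0]},{"gripper":255,"offset":[0,0.003,0],"angular":[0,0,0]},{"gripper":255,"offset":[0,0.003,0],"angular":[0,0,0]}])

```text
t: 25.5
eef_pos: [0.5841, 0.1505, 0.1467]
tool_rot: [-0.001, 0.702, 0.712, -0.001]
contact_force: [0.4, 0.2, -4.3]
gripper_width: 0.343
grasp_force: 60.5
```

```bash
python3 -c "
from h import *
still(4)"
```

```text
mean pos [0.5843 0.1507 0.1469] F [-0.14  0.07 -4.37  0.02  0.01  0.01]
```

Request:
drive_tool(deltas=[{"gripper":255,"offset":[-0.008,0,0],"angular":[0,0,0]},{"gripper":255,"offset":[-0.016,0,0],"angular":[0,0,0]},{"gripper":255,"offset":[-0.024,0,0],"angular":[0,0,0]},{"gripper":255,"offset":[-0.032,0,0],"angular":[0,0,0]},{"gripper":255,"offset":[-0.04,0,0],"angular":[0,0,0]}])

```text
t: 26.2
eef_pos: [0.5857, 0.1098, 0.1474]
tool_rot: [0.0, 0.702, 0.712, -0.0]
contact_force: [-0.6, 0.0, -4.5]
gripper_width: 0.346
grasp_force: 60.5
```

```bash
python3 -c "
from h import *
still(4);to()"
```

```text
mean pos [0.5858 0.1093 0.1473] F [-0.08 -0.18 -5.03 -0.02 -0.01 -0.  ]
t 26.4 pos [0.5857 0.1108 0.1474] yaw_y 0.75 z [ 0.  0. -1.] q [ 0.05  0.58 -0.46  1.85  0.34  0.79 -0.57] F [ 0.6  0.3 -5. ] w 0.339 gf 60.5
```

Request:
drive_tool(deltas=[{"gripper":255,"offset":[-0.013,0,0],"angular":[0,0,0]},{"gripper":255,"offset":[-0.027,0,0],"angular":[0,0,0]},{"gripper":255,"offset":[-0.041,0,0],"angular":[0,0,0]},{"gripper":255,"offset":[-0.055,0,0],"angular":[0,0,0]},{"gripper":255,"offset":[-0.067,0,0],"angular":[0,0,0]}])

```text
t: 26.9
eef_pos: [0.5865, 0.0418, 0.1473]
tool_rot: [0.0, 0.703, 0.711, -0.0]
contact_force: [0.4, 0.4, -5.3]
gripper_width: 0.342
grasp_force: 60.5
```

Request:
drive_tool(deltas=[{"gripper":255,"offset":[-0.013,0,0],"angular":[0,0,0]},{"gripper":255,"offset":[-0.027,0,0],"angular":[0,0,0]},{"gripper":255,"offset":[-0.041,0,0],"angular":[0,0,0]},{"gripper":255,"offset":[-0.055,0,0],"angular":[0,0,0]},{"gripper":255,"offset":[-0.067,0,0],"angular":[0,0,0]}])

```text
t: 27.4
eef_pos: [0.5875, -0.0246, 0.1474]
tool_rot: [0.0, 0.702, 0.712, -0.0]
contact_force: [-0.4, -0.2, -5.0]
gripper_width: 0.34
grasp_force: 60.5
```

Request:
drive_tool(deltas=[{"gripper":255,"offset":[0,0,0],"angular":[0,0,0]},{"gripper":255,"offset":[0,0,0],"angular":[0,0,0]}])

```text
t: 27.6
eef_pos: [0.5875, -0.023, 0.1474]
tool_rot: [-0.0, 0.702, 0.712, 0.0]
contact_force: [0.1, 0.7, -4.6]
gripper_width: 0.343
grasp_force: 60.5
```

```bash
python3 -c "
from h import *
still(6);to()"
```

```text
mean pos [ 0.5875 -0.022   0.1475] F [-0.1   0.4  -4.81  0.03  0.01 -0.01]
t 27.9 pos [ 0.5875 -0.0222  0.1475] yaw_y 0.86 z [ 0.  0. -1.] q [ 0.27  0.57 -0.45  1.87  0.34  0.78 -0.34] F [ 0.1  0.6 -5.4] w 0.343 gf 60.5
```

Request:
drive_tool(deltas=[{"gripper":255,"offset":[-0.002,0,0],"angular":[0,0,0]},{"gripper":255,"offset":[-0.002,0,0.0012],"angular":[0,0,0]},{"gripper":255,"offset":[-0.002,0,0.0012],"angular":[0,0,0]}])

```text
t: 28.2
eef_pos: [0.5877, -0.0252, 0.1463]
tool_rot: [0.0, 0.702, 0.712, 0.0]
contact_force: [-0.2, -0.1, -3.1]
gripper_width: 0.338
grasp_force: 60.8
```

Request:
drive_tool(deltas=[{"gripper":100,"offset":[-0.002,0,0],"angular":[0,0,0]},{"gripper":100,"offset":[0,0,0],"angular":[0,0,0]},{"gripper":100,"offset":[0,0,0],"angular":[0,0,0]},{"gripper":100,"offset":[0,0,0],"angular":[0,0,0]},{"gripper":100,"offset":[0,0,0],"angular":[0,0,0]}])

```text
t: 28.7
eef_pos: [0.5876, -0.0249, 0.1463]
tool_rot: [0.0, 0.702, 0.712, 0.0]
contact_force: [0.1, 0.0, -0.7]
gripper_width: 0.608
grasp_force: 0.0
```

Request:
drive_tool(deltas=[{"gripper":100,"offset":[0,0,-0.015],"angular":[0,0,0]},{"gripper":100,"offset":[0,0,-0.04],"angular":[0,0,0]},{"gripper":100,"offset":[0,0,-0.08],"angular":[0,0,0]},{"gripper":100,"offset":[0,0,-0.12],"angular":[0,0,0]},{"gripper":100,"offset":[0,0,-0.16],"angular":[0,0,0]}])

```text
t: 29.2
eef_pos: [0.5872, -0.0248, 0.309]
tool_rot: [0.0, 0.702, 0.712, 0.0]
contact_force: [0.4, -0.9, -0.5]
gripper_width: 0.611
grasp_force: 0.0
```

Request:
drive_tool(deltas=[{"gripper":100,"offset":[0.04,0,0],"angular":[0,0,0]},{"gripper":100,"offset":[0.085,0,0],"angular":[0,0,0]},{"gripper":100,"offset":[0.13,0,0],"angular":[0,0,0]},{"gripper":100,"offset":[0.175,0,0],"angular":[0,0,0]},{"gripper":100,"offset":[0.22,0,0],"angular":[0,0,0]}])

```text
t: 29.7
eef_pos: [0.5842, 0.1967, 0.3077]
tool_rot: [0.0, 0.702, 0.712, 0.001]
contact_force: [1.1, -0.3, 0.6]
gripper_width: 0.6
grasp_force: 0.0
```

```bash
python3 - <<'E'
from h import *
to()
t=optics.read_camera('top'); s=optics.read_camera('side'); cv2.imwrite('pics/t4.png',t); cv2.imwrite('pics/s4.png',s)
a=cv2.resize(t[140:215,230:400],(680,300),interpolation=cv2.INTER_CUBIC); b=cv2.resize(s[130:255,180:340],(384,300),interpolation=cv2.INTER_CUBIC)
c=np.zeros((600,680,3),np.uint8); c[:300]=a; c[300:,:384]=b
cv2.imwrite('pics/c4.png',cv2.convertScaleAbs(c,alpha=1.8))
E
```

```text
t 29.7 pos [0.5842 0.1967 0.3077] yaw_y 0.78 z [ 0.001  0.    -1.   ] q [-0.    0.44 -0.57  1.67  0.26  1.11 -0.63] F [ 1.1 -0.3  0.6] w 0.6 gf 0.0
```

View pics/c4.png

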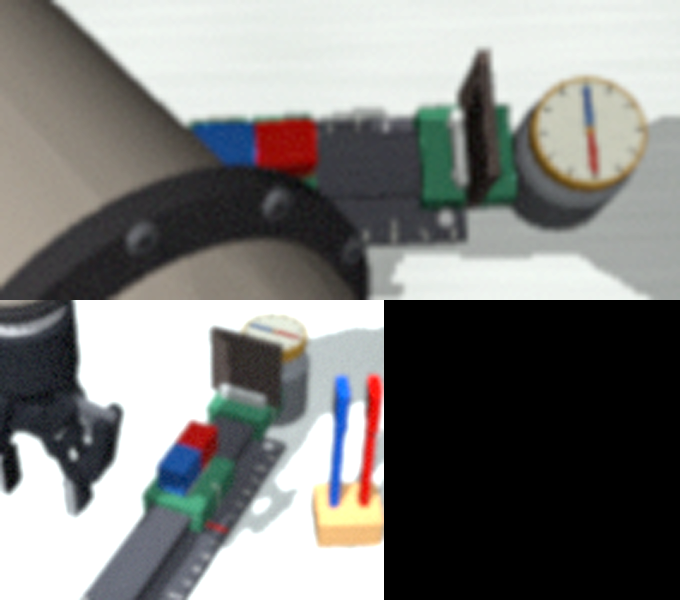

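The picture shows the screen hard against the drum and the magnet near the line, with red towards the compass. Next I'll measure its centre along the rail in both views.

```bash
python3 - <<'E'
from h import *
s=cv2.imread('pics/s4.png'); 
for n,f,tr,tb in (('side','pics/s4.png',115,105),('top','pics/t4.png',85,75)):
    im=cv2.imread(f); h=cv2.cvtColor(im,cv2.COLOR_BGR2HSV); g=im.max(2)
    for c,cond in (('r',((h[...,0]<8)|(h[...,0]>172))&(h[...,1]>110)),('b',(h[...,0]>100)&(h[...,0]<128)&(h[...,1]>130))):
        N,l,st,ce=cv2.connectedComponentsWithStats(cond.astype(np.uint8))
        for i in range(1,N):
            p=plane(n,[ce[i]],.104)[0]
            if st[i,4]>8 and .5<p[0]<.65 and -.1<p[1]<.06:
                m=(l==i)&(g>(tr if c=='r' else tb)); q=np.argwhere(m)[:,::-1]
                w=plane(n,q,.104) if len(q) else np.zeros((1,3))
                print(n,c,st[i],ce[i].round(1),'allV',np.percentile(g[l==i],[10,50,90]),'top-face',len(q),w.mean(0).round(4),'y range',w[:,1].min().round(4),w[:,1].max().round(4),'at .01',plane(n,[ce[i]],.01)[0].round(4))
# boundary column red/blue in top image on a row
t=cv2.imread('pics/t4.png').astype(int)
for r in (173,175): 
    d=t[r,285:305,2]-t[r,285:305,0]; k=np.flatnonzero((d[:-1]<0)&(d[1:]>=0)); print(r,285+k+ -d[k]/(d[k+1]-d[k]), [plane('top',[(285+k[0]-d[k[0]]/(d[k[0]+1]-d[k[0]]),r)],.104)[0].round(4)] if len(k) else '')
E
```

```text
side r [255 181  16  18 159] [263.9 187.4] allV [60.  93.  97.2] top-face 0 [0. 0. 0.] y range 0.0 0.0 at .01 [ 0.6264 -0.1393  0.01  ]
side r [266 223   9   4  20] [270.2 224.4] allV [60.  69.  85.2] top-face 0 [0. 0. 0.] y range 0.0 0.0 at .01 [ 0.5513 -0.0243  0.01  ]
side b [246 191  17  20 254] [254.3 200.6] allV [58. 75. 89.] top-face 0 [0. 0. 0.] y range 0.0 0.0 at .01 [ 0.6254 -0.083   0.01  ]
top r [294 170  16  15 199] [301.7 176.4] allV [46.  82.  84.2] top-face 9 [ 0.5834 -0.0546  0.104 ] y range -0.0657 -0.0328 at .01 [ 0.6124 -0.0559  0.01  ]
top b [278 171  15  11 119] [286.7 175.2] allV [63. 73. 75.] top-face 6 [ 0.5879 -0.0113  0.104 ] y range -0.0256 0.0013 at .01 [ 0.6173 -0.015   0.01  ]
173 [293.2] [array([ 0.5929, -0.029 ,  0.104 ])]
175 [293.32307692] [array([ 0.5877, -0.029 ,  0.104 ])]
```

```bash
python3 - <<'E'
from h import *
for n,f,tr,tb in (('side','pics/s4.png',86,82),('top','pics/t4.png',76,70)):
    im=cv2.imread(f); h=cv2.cvtColor(im,cv2.COLOR_BGR2HSV); g=im.max(2); 
    for c,cond in (('r',((h[...,0]<8)|(h[...,0]>172))&(h[...,1]>110)&(g>tr)),('b',(h[...,0]>100)&(h[...,0]<128)&(h[...,1]>130)&(g>tb))):
        N,l,st,ce=cv2.connectedComponentsWithStats(cond.astype(np.uint8))
        for i in range(1,N):
            p=plane(n,[ce[i]],.104)[0]
            if st[i,4]>50 and .5<p[0]<.65 and -.1<p[1]<.06: print(n,c,st[i],p.round(4))
for n,f,w in (('top','pics/top0.png',(285,165,298,206)),('top','pics/t1.png',(285,165,298,206))):
    h=cv2.cvtColor(cv2.imread(f),cv2.COLOR_BGR2HSV); m=((h[...,0]<8)|(h[...,0]>172))&(h[...,1]>110); q=np.argwhere(m[w[1]:w[3],w[0]:w[2]])[:,::-1]+[w[0],w[1]]
    hd=q[(q[:,1]>=174)&(q[:,1]<=188)]; ft=q[q[:,1]>=194]
    print(f,'head',plane('top',[hd.mean(0)],.052)[0].round(4),'foot',plane('top',[ft.mean(0)],.01)[0].round(4) if len(ft) else '')
E
```

```text
side r [255 181  14  10  94] [ 0.5835 -0.0462  0.104 ]
side b [247 191  15  11  95] [ 0.5825 -0.0071  0.104 ]
top r [295 170  14  11 142] [ 0.5869 -0.0491  0.104 ]
top b [280 171  13   9  85] [ 0.5885 -0.0128  0.104 ]
pics/top0.png head [ 0.588  -0.0244  0.052 ] foot [ 0.555  -0.0249  0.01  ]
pics/t1.png head [ 0.588  -0.0244  0.052 ] foot [ 0.555  -0.0249  0.01  ]
```

The magnet sits about 3 mm past the line towards the compass. That is in tolerance, but there is time, so I'll re-grip and pull it back 3 mm.

Request:
drive_tool(deltas=[{"gripper":100,"offset":[-0.045,0,0],"angular":[0,0,0]},{"gripper":100,"offset":[-0.09,0,0],"angular":[0,0,0]},{"gripper":100,"offset":[-0.135,0,0],"angular":[0,0,0]},{"gripper":100,"offset":[-0.18,0,0],"angular":[0,0,0]},{"gripper":100,"offset":[-0.22,0,0],"angular":[0,0,0]}])

```text
t: 30.3
eef_pos: [0.5871, -0.028, 0.3074]
tool_rot: [0.001, 0.703, 0.712, 0.0]
contact_force: [0.3, -0.1, 0.0]
gripper_width: 0.611
grasp_force: 0.0
```

Request:
drive_tool(deltas=[{"gripper":100,"offset":[0,0,0.04],"angular":[0,0,0]},{"gripper":100,"offset":[0,0,0.08],"angular":[0,0,0]},{"gripper":100,"offset":[0,0,0.08],"angular":[0,0,0]},{"gripper":100,"offset":[0,0,0.08],"angular":[0,0,0]}])

```text
t: 30.7
eef_pos: [0.5876, -0.0249, 0.2272]
tool_rot: [-0.0, 0.702, 0.712, -0.0]
contact_force: [-0.2, 0.1, 0.9]
gripper_width: 0.61
grasp_force: 0.0
```

```bash
python3 -c "
from h import *
still(4); to((.5876,-.0249,.1463,.8))"
```

```text
mean pos [ 0.5887 -0.0245  0.2286] F [ 0.09  0.46  0.21  0.02 -0.02 -0.02]
t 30.9 pos [ 0.5887 -0.0246  0.2286] yaw_y 0.82 z [ 0.004 -0.    -1.   ] q [ 0.32  0.46 -0.5   1.81  0.27  0.93 -0.28] F [-0.3  0.4  0.9] w 0.611 gf 0.0
-> (0.5876, -0.0249, 0.1463, 0.8) shift [-0.0003 -0.0011  0.0823] turn 0.0 rows 1.8
```

Request:
drive_tool(deltas=[{"gripper":100,"offset":[0,-0.0005,0.03],"angular":[0,0,0]},{"gripper":100,"offset":[0,-0.0005,0.055],"angular":[0,0,0]},{"gripper":100,"offset":[0,-0.0005,0.075],"angular":[0,0,0]},{"gripper":100,"offset":[0,-0.0005,0.08],"angular":[0,0,0]},{"gripper":100,"offset":[0,-0.0005,0.08],"angular":[0,0,0]}])

```text
t: 31.4
eef_pos: [0.5873, -0.0248, 0.1467]
tool_rot: [0.0, 0.702, 0.712, 0.0]
contact_force: [-0.6, -0.3, -0.1]
gripper_width: 0.61
grasp_force: 0.0
```

Request:
drive_tool(deltas=[{"gripper":255,"offset":[0,0,0],"angular":[0,0,0]},{"gripper":255,"offset":[0,0,0],"angular":[0,0,0]},{"gripper":255,"offset":[0,0,0],"angular":[0,0,0]},{"gripper":255,"offset":[0,0,0],"angular":[0,0,0]},{"gripper":255,"offset":[0,0,0],"angular":[0,0,0]}], grip_force=30)

```text
t: 31.9
eef_pos: [0.588, -0.0249, 0.1479]
tool_rot: [0.001, 0.702, 0.712, 0.001]
contact_force: [-0.6, 0.2, 6.0]
gripper_width: 0.349
grasp_force: 31.9
```

```bash
python3 -c "
from h import *
still(6); to()"
```

```text
mean pos [ 0.588  -0.0249  0.1479] F [-0.84  0.16  6.96  0.01  0.33  0.  ]
t 32.2 pos [ 0.588  -0.0249  0.1478] yaw_y 0.79 z [ 0.003 -0.    -1.   ] q [ 0.28  0.57 -0.45  1.87  0.34  0.78 -0.34] F [-0.2  0.6  5.9] w 0.347 gf 31.9
```

Request:
drive_tool(deltas=[{"gripper":255,"offset":[0.001,0,-0.0008],"angular":[0,0,0]},{"gripper":255,"offset":[0.002,0,-0.0008],"angular":[0,0,0]},{"gripper":255,"offset":[0.003,0,-0.0008],"angular":[0,0,0]},{"gripper":255,"offset":[0.003,0,-0.0008],"angular":[0,0,0]}])

```text
t: 32.6
eef_pos: [0.5876, -0.0236, 0.1479]
tool_rot: [0.001, 0.703, 0.711, -0.0]
contact_force: [-0.3, -5.2, 6.3]
gripper_width: 0.344
grasp_force: 31.9
```

```bash
python3 -c "
from h import *
still(6)"
```

```text
mean pos [ 0.5876 -0.0236  0.1479] F [ 0.1  -5.04  6.11 -0.86  0.01  0.01]
```

Request:
drive_tool(deltas=[{"gripper":100,"offset":[0,0,0],"angular":[0,0,0]},{"gripper":100,"offset":[0,0,0],"angular":[0,0,0]},{"gripper":100,"offset":[0,0,0],"angular":[0,0,0]},{"gripper":100,"offset":[0,0,0],"angular":[0,0,0]},{"gripper":100,"offset":[0,0,0],"angular":[0,0,0]}])

```text
t: 33.4
eef_pos: [0.5869, -0.0218, 0.1469]
tool_rot: [-0.0, 0.702, 0.712, -0.0]
contact_force: [-1.0, 0.1, -0.7]
gripper_width: 0.603
grasp_force: 0.0
```

Request:
drive_tool(deltas=[{"gripper":100,"offset":[0,0,-0.015],"angular":[0,0,0]},{"gripper":100,"offset":[0,0,-0.04],"angular":[0,0,0]},{"gripper":100,"offset":[0,0,-0.08],"angular":[0,0,0]},{"gripper":100,"offset":[0,0,-0.12],"angular":[0,0,0]},{"gripper":100,"offset":[0,0,-0.16],"angular":[0,0,0]}])

```text
t: 33.9
eef_pos: [0.5867, -0.0217, 0.3097]
tool_rot: [0.0, 0.702, 0.712, 0.0]
contact_force: [0.1, -0.1, -0.4]
gripper_width: 0.604
grasp_force: 0.0
```

Request:
drive_tool(deltas=[{"gripper":100,"offset":[0.045,0,0],"angular":[0,0,0]},{"gripper":100,"offset":[0.09,0,0],"angular":[0,0,0]},{"gripper":100,"offset":[0.135,0,0],"angular":[0,0,0]},{"gripper":100,"offset":[0.18,0,0],"angular":[0,0,0]},{"gripper":100,"offset":[0.22,0,0],"angular":[0,0,0]}])

```text
t: 34.4
eef_pos: [0.5834, 0.2005, 0.3085]
tool_rot: [0.0, 0.702, 0.712, 0.001]
contact_force: [1.3, -0.6, 0.3]
gripper_width: 0.61
grasp_force: 0.0
```

```bash
python3 - <<'E'
from h import *
still(2); to()
for n,tr,tb in (('side',86,82),('top',76,70)):
    im=optics.read_camera(n); cv2.imwrite(f'pics/{n}5.png',im); h=cv2.cvtColor(im,cv2.COLOR_BGR2HSV); g=im.max(2); 
    for c,cond in (('r',((h[...,0]<8)|(h[...,0]>172))&(h[...,1]>110)&(g>tr)),('b',(h[...,0]>100)&(h[...,0]<128)&(h[...,1]>130)&(g>tb))):
        N,l,st,ce=cv2.connectedComponentsWithStats(cond.astype(np.uint8))
        for i in range(1,N):
            p=plane(n,[ce[i]],.104)[0]
            if st[i,4]>50 and .5<p[0]<.65 and -.1<p[1]<.06: print(n,c,st[i],p.round(4))
t=im.astype(int)
for r in (173,175): 
    d=t[r,285:305,2]-t[r,285:305,0]; k=np.flatnonzero((d[:-1]<0)&(d[1:]>=0)); print([plane('top',[(285+k[0]-d[k[0]]/(d[k[0]+1]-d[k[0]]),r)],.104)[0].round(4)] if len(k) else '')
E
```

```text
mean pos [0.5817 0.2074 0.3088] F [-0.58  3.16  0.84  0.19  0.04 -0.02]
t 34.5 pos [0.5819 0.2059 0.3088] yaw_y 1.37 z [ 0.001  0.005 -1.   ] q [-0.    0.44 -0.58  1.67  0.26  1.11 -0.63] F [-0.2  0.5  0.2] w 0.606 gf 0.0
side r [255 182  14  10  93] [ 0.5831 -0.0444  0.104 ]
side b [247 191  14  11  91] [ 0.5829 -0.0051  0.104 ]
top r [294 170  15  11 143] [ 0.5867 -0.048   0.104 ]
top b [279 171  14   8  89] [ 0.5899 -0.0096  0.104 ]
[array([ 0.593 , -0.0275,  0.104 ])]
[array([ 0.5878, -0.0275,  0.104 ])]
```

The magnet centre is now 0.5–3 mm from the line, inside the 6 mm limit. The screen is flush with the drum and both carriers are released, so I'm handing in.

```bash
python3 -c "
from station import bot
print(bot.hand_in())"
```

```text
the job is handed in; nothing more can be done
None
```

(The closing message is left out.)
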